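# Set the length stop of a tray-bake portion cutter

## Task

Set the portion cutter for the next batch of cake bars: swing the clamp lever of its length stop open, slide the stop along its rail until its pointer lines up with the marker clip on the scale, and swing the lever back fully home so the stop is clamped there. Leave the cake strip and everything else on the table where it is, and do not bump the wire shelf that stands over the back of the cutter.

Things in the scene. Friction and masses are not known exactly. Their poses are not given: they have to be found in the camera images.
- cutter: Portion cutter for cake strips, fixed: white board 200 mm (x) by 535 mm (y, -290 to +245 mm), its top 30 mm above the table. Origin on the table; x points to the back (away from the robot at yaw 0), y along the rail. Rail bar at the back: x = 83 to 95 mm, y = -95 to +240 mm, top at 66 mm. Scale strip along the front edge: x = -122 to -100 mm, top at 30 mm.
- stop (a joint): Position of the length stop along the rail in m, 0 to 0.2, growing along the cutter's +y, away from the knife; the stop plate's knife-side face is 40 mm from the knife at 0. Its aluminium carriage block (56 x 60 mm, 39 to 81 mm above the table) rides on the rail. Free, it drags with about 6 N and stays where it is left; clamped, it holds against 40 N or more.
- lever (a joint): Clamp lever's angle in rad: 0 = fully home (clamped, hard stop, lever along the cutter's +y), growing counter-clockwise from above to 1.5 (hard stop, lever along the cutter's -x, towards the operator). The clamp bites below about 0.45. The lever stays where it is left; 3 to 6 N at the ball turn it. Axis upright.
- lever_axis (a point): Point on the lever's turning axis at the top of the carriage block, 81 mm above the table (moves with the stop).
- ball (a point): Centre of the black ball knob, 28 mm across, at the lever's end: 64 mm from the lever axis, 137 mm above the table. A 10 mm steel rod rises to it at 35 degrees from the hub, which is 26 mm across and 20 mm high.
- plate_top (a point): Middle of the top edge of the stop plate: an upright white plate 12 mm thick (along y), 130 mm wide (along x), 34 to 98 mm above the table, part of the carriage; it can be pinched or pushed to slide the stop. From the lever axis this point lies 100 mm to the cutter's -x and 45 mm to its -y (the knife side).
- pointer_tip (a point): Tip of the stop's pointer, a dark steel needle 3 mm wide at the front end of the plate, just above the scale strip, pointing to the cutter's -x; 38 mm above the table.
- mark_tip (a point): Tip of the marker: a brass clip 18 mm wide fixed on the scale strip, with an upright thumb tab (up to 48 mm above the table) and a 3 mm wide dark rib on top that points to the cutter's +x. Tip 38 mm above the table; axes as the cutter's. Pointer and mark are in line when both tips have the same y in this frame; the tips then stand 5 mm apart in x.
- shelf: Chrome wire shelf with crockery, fixed, parallel to the cutter, 160 mm deep (x), 680 mm long (y); origin on the table under its centre. Underside of the deck 240 mm above the table; its front edge (x = -80 mm) stands 12 to 20 mm behind the lever's axis, so the closed lever's ball is reached from the front with a tilted tool. Legs 16 mm thick at x = +-70, y = +-334 mm.
- strip: Loose strip of chocolate tray bake with sweets on top, 60 x 140 x 30 mm, on the board on the far side of the knife; origin at the centre of its underside. Leave it.
- portion_a: Paper tray 100 x 150 mm with a slice of loaf cake, 30 mm high; loose, leave it. Origin at the centre of its underside.
- portion_b: Another such tray with a slice of cake; loose, leave it.
- spatula: Cake spatula 270 mm long lying in front of the cutter; loose, leave it.
- mug: White mug, 80 mm across and 90 mm high; loose, leave it.
- sugar_jar: Glass jar, 70 mm across and 110 mm high; loose, leave it.
- knife (a point): Point on the knife line, on the board, at the cutter's x = 0, y = -115 mm. The guillotine knife is latched down: blade along x, top 82 mm above the table, pivot cheeks at the back up to 100 mm, black handle 25 mm thick out to x = -235 mm at height 80 mm. A feed fence (x = 41 to 49 mm, top at 64 mm) lies on the knife's far side, y = -280 to -130 mm.

How it is judged (in metres and radians):
On the way, in this order (a step that is already met when the one before it is completed fails the run):
1. the clamp lever is swung open (more than 0.8 rad) (value of joint lever above 0.8 rad), for 0.2 s.
2. with the lever open, the pointer stands within 3 mm of the mark (y of pointer_tip in the frame of mark_tip between -0.003 and 0.003 m and value of joint lever above 0.6 rad), for 0.3 s.
At the end, for the whole second after the job is handed in: The stop's pointer is within 3 mm of the marker clip along the rail, the clamp lever is home (within 0.12 rad of its stop), both at rest (y of pointer_tip in the frame of mark_tip between -0.003 and 0.003 m and value of joint lever below 0.12 rad and velocity of joint lever between -0.05 and 0.05 rad/s and velocity of joint stop between -0.003 and 0.003 m/s); the robot touches nothing.
It fails at once if the cake strip is moved more than 15 mm (distance of strip from where it was at the start of the episode above 0.015 m).
It fails at once if another loose thing on the table is moved more than 20 mm (distance of any of portion_a, portion_b, spatula, mug, sugar_jar from where it was at the start of the episode above 0.02 m).
It fails at once if the robot knocks against the wire shelf (more than 8 N) (contact force between any of the arm, the fingers and shelf above 8 N).
It also fails if it takes over 62 s, if anything falls off the work surface, if the arm or the gripper's body presses on something with over 40 N, if the wrist force passes 120 N, or if a joint passes its speed limit or range.

## Robot

A 6-joint arm with a two-finger parallel gripper is mounted at the origin on the work surface. World frame = base frame: x ahead of the robot, y to its left, z up, the work surface at z = 0. Lengths are in mm, angles in rad, forces in N, time in s.
With the tool pointing down it reaches from about 350 to 775 mm from the base axis. Payload 5.5 kg.
Tool frame: the origin (TCP) lies midway between the tips of the shut fingers; the grasp point (between the pads) lies 19 mm behind it; z points along the fingers, x is the direction in which the jaws open and shut, and the axes are right-handed (so a half turn about z gives the same grasp; the last joint's range is limited). The gripper opens to 85 mm and grips with 20 to 120 N. Pads are 22 mm wide; open, the fingers measure 114 mm over their backs; the gripper's body (76 mm by 85 mm) begins 54 mm behind the grasp point. The pads swing forward as they close: fully open they stand 13 mm farther back than shut.
Start: joints at [-1.293, 0.313, 0.046, 1.304, 0, 1.431], TCP at [233.307, -525.585, 231.323] pointing down, gripper open.
Joint ranges: [-2.76, 2.76], [-0.86, 1.69], [-1.03, 1.26], [-2.2, 2.34], [-1.47, 1.5], [-3.14, 3.14]. Speed limits (rad/s): [2.57, 2.57, 3.14, 3.14, 3.14, 3.14].

## Interface

Orientations are given as [roll, pitch, yaw] about the fixed x, y, z axes, in that order (R = Rz(yaw) Ry(pitch) Rx(roll)).
In Python, from station import env gives the robot as it stands.
- The arm moves only by the tool step_arm, never from a script. Its argument "motion" is a list of rows, each a list of 5 numbers: the opening, from 0 (shut) to 1 (fully open), then the shift along the tool's x, y, z in mm, then the turn about the tool's z in degrees. A call has 1 to 10 rows; each row is the pose to reach, as a shift and turn from the pose commanded when the call began, along the tool's axes at that moment; what a row does not reach only later rows make up. A row lasts 1/8 s, in which the tool goes at most 62.5 mm and 10.7 degrees, less where a joint would pass 70% of its speed; a pose out of reach is approached as far as the arm can. A call with a gripper value outside its range is refused whole. The fingers move at their own pace and stop on an object; the grip force is fixed at half the most. Time passes only in rows, so rows that repeat a pose let the fingers close. It gives the time, the measured TCP pose, the force and the opening at its end, in the units of the state.
- env.state(): the state, without advancing time (a new reading comes with each control period).
- env.read_camera(name): name is "side" or "top" or "wrist"; returns (picture, depth): 384x512x3 uint8, blue, green, red; 384x512 float32, mm along the optical axis (not along the pixel's ray), 0 where there is no reading.
- env.camera_model(name): a dict with "vfov" (degrees; the focal length in pixels is half the picture's height over the tangent of half this angle, whatever the lens; pixels are square), "cx", "cy" (the principal point, pixels), "distortion" ([k1, k2, p1, p2, k3] as OpenCV has them; the pictures are not rectified), "position" and "rotation" of the camera in the world; the wrist camera has in their place "tool_from_camera" (4x4, takes a point from camera to tool coordinates, whose origin is the TCP and whose axes are the tool frame's). Camera axes: x right, y down, z forward; pixel columns grow to the right and rows downward; lengths in mm; the calibration is good to about 2 mm. A picture is of the moment at which its call begins: read the wrist's pose just before it. camera_model takes no time and is no camera call.
- env.sign_off(): hands the job in, once; it reports no verdict.
The state is a dict: "time_s": time; "qpos": joint angles; "joint_vel": joint speeds; "joint_efforts": joint torques, N m; "tcp_pos": TCP position; "tool_rot": TCP orientation; "wrist_force": force on the tool from outside, world axes, zero at the start; "torque": the same for the moment, N m; "finger_gap": opening from 0.0 (shut) to 1.0 (fully open).
Only numpy, scipy, OpenCV 4.12 (cv2) and the standard library are available. Lean on these libraries where they do the work, as an engineer would, in place of code of your own. Each camera call takes 0.05 s, during which the arm holds its last target.

## Working session

There is one attempt and no reset: what is moved stays moved. The work goes in short steps, Python scripts to look and compute and a tool call to move; the robot and the scene stay as the last step left them, time stands still between calls to the robot, and variables do not carry over. Pictures are saved under pics/ and viewed, and the job is handed in when it is done.

Besides the shell and the picture viewer there is one more tool, called after "Request:" by a JSON object that holds its "name" and its "arguments". step_arm: Moves the arm, as the interface text tells. Its arguments: {"type":"object","properties":{"motion":{"type":"array"}},"required":["motion"]}

```bash
ls; mkdir -p pics
python3 - <<'E'
from station import env
import cv2,json
print(env.state())
for n in ("side","top","wrist"):
    print(n,env.camera_model(n))
    p,d=env.read_camera(n); cv2.imwrite(f"pics/{n}0.png",p)
    import numpy as np; np.save(f"pics/{n}0.npy",d)
E
```

```text
pics
{'time_s': 0.0, 'qpos': array([-1.29260238e+00,  3.14007769e-01,  4.50003057e-02,  1.30359439e+00,
        2.92349239e-05,  1.43118829e+00]), 'joint_vel': array([-0.00076642, -0.00276433, -0.00010197, -0.00081722, -0.00017563,
       -0.0003753 ]), 'joint_efforts': array([-1.52646339e-04, -4.80630434e+01,  2.98531651e+01,  1.94874202e-02,
       -9.04740364e-05, -2.01066001e-06]), 'tcp_pos': array([ 233.16495488, -525.05991052,  230.41339401]), 'tool_rot': array([-3.14131245e+00,  1.78389157e-03, -1.15299412e+00]), 'wrist_force': array([-0.14676144,  0.79256727,  0.18512763]), 'torque': array([ 0.03483298, -0.05231816,  0.00673859]), 'finger_gap': 0.9970064948283364}
side {'vfov': 51.09997973878034, 'cx': 257.2286168362856, 'cy': 187.8395768140346, 'distortion': array([-0.12384962,  0.        ,  0.        ,  0.        ,  0.        ]), 'position': array([-405.12117469,  832.73859511,  886.04034232]), 'rotation': array([-2.15116201, -0.00798901, -2.3057448 ])}
top {'vfov': 42.367916001062724, 'cx': 249.5167454628971, 'cy': 190.8366819167228, 'distortion': array([-0.10247477,  0.        ,  0.        ,  0.        ,  0.        ]), 'position': array([ 215.03545396,   23.95653821, 1786.1763329 ]), 'rotation': array([-2.9972539 ,  0.00654075, -1.55764831])}
wrist {'vfov': 65.71807950926687, 'cx': 259.1027917410367, 'cy': 184.4444730747579, 'distortion': array([-0.07471966,  0.        ,  0.        ,  0.        ,  0.        ]), 'tool_from_camera': array([[ 9.99999777e-01, -6.67486639e-04,  1.23618542e-06,
        -2.85199856e-01],
       [ 6.35726142e-04,  9.52978790e-01,  3.03036337e-01,
        -7.67504901e+01],
       [-2.03450765e-04, -3.03036269e-01,  9.52979002e-01,
        -1.41655320e+02],
       [ 0.00000000e+00,  0.00000000e+00,  0.00000000e+00,
         1.00000000e+00]])}
```

View pics/side0.png

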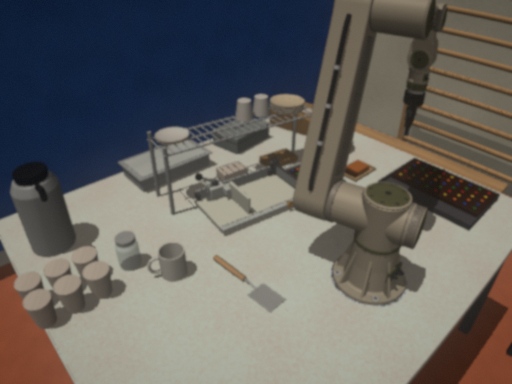

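View pics/top0.png

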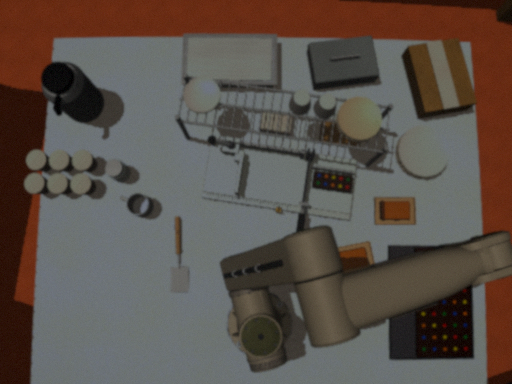

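View pics/wrist0.png

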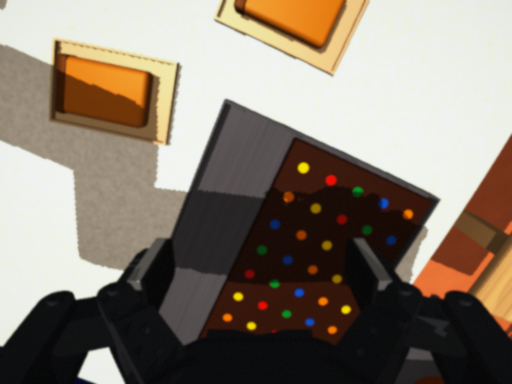

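The top view shows the cutter at about (204–355, 145–218): stop plate near (243,175), brass clip near (279,210), knife near (306,185). I'll zoom in on it next.

```bash
cat > h.py <<'E'
import numpy as np,cv2
from scipy.spatial.transform import Rotation as Ro
def K(m):
    f=192/np.tan(np.radians(m['vfov'])/2); return np.array([[f,0,m['cx']],[0,f,m['cy']],[0,0,1.]])
def rot(e): return Ro.from_euler('xyz',e).as_matrix()
def cam(m,st=None):
    if 'position' in m: return rot(m['rotation']),np.array(m['position'])
    T=np.array(m['tool_from_camera']); R=rot(st['tool_rot']); return R@T[:3,:3],R@T[:3,3]+st['tcp_pos']
def plane(m,uv,z,st=None):
    R,p=cam(m,st); q=cv2.undistortPoints(np.array(uv,float).reshape(-1,1,2),K(m),np.array(m['distortion'])).reshape(-1,2)
    d=np.c_[q,np.ones(len(q))]@R.T; z=np.broadcast_to(z,len(q)); s=(z-p[2])/d[:,2]; return p+d*s[:,None]
def proj(m,P,st=None):
    R,p=cam(m,st); c=(np.array(P,float).reshape(-1,3)-p)@R
    return cv2.projectPoints(c,np.zeros(3),np.zeros(3),K(m),np.array(m['distortion']))[0].reshape(-1,2)
E
python3 - <<'E'
import cv2
a=cv2.imread('pics/top0.png')[130:230,190:370]; cv2.imwrite('pics/topz.png',cv2.resize(a,None,fx=4.4,fy=4.4,interpolation=cv2.INTER_CUBIC))
a=cv2.imread('pics/side0.png')[130:240,170:320]; cv2.imwrite('pics/sidez.png',cv2.resize(a,None,fx=5,fy=5,interpolation=cv2.INTER_CUBIC))
E
```

```text
(no output)
```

View pics/topz.png

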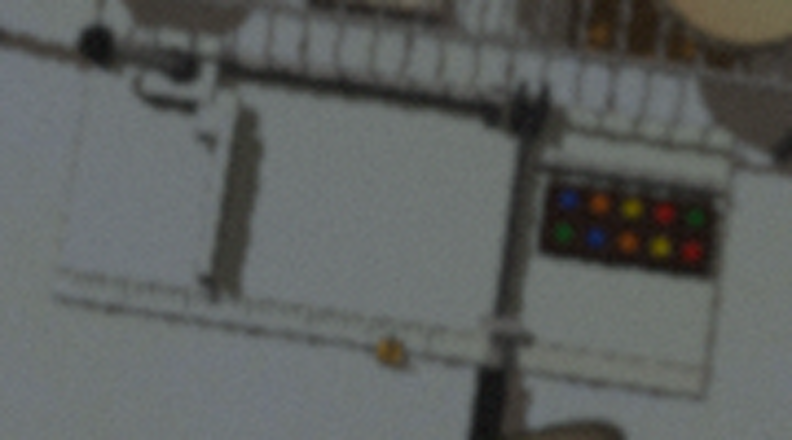

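View pics/sidez.png

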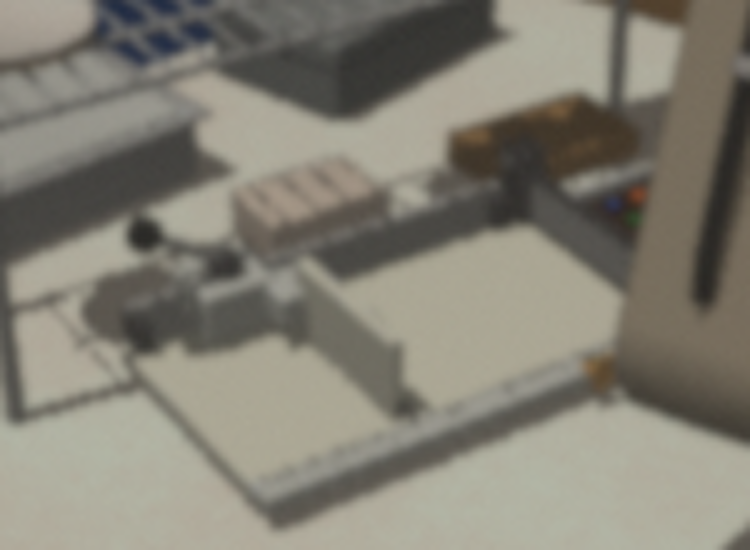

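Run:
```python
from station import env
from h import *
np.set_printoptions(precision=1,suppress=True)
m=env.camera_model('top'); s=env.camera_model('side')
z=lambda a:np.array(a)/4.4+[190,130]-0.4
A={'FL':((57,292),30),'FR':((704,393),30),'ball':((97,45),137),'hub':((182,66),95),'mark':((391,345),40),'ptr':((213,290),38),'plateF':((213,280),98),'plateB':((240,90),98),'strip':((630,228),40)}
R={k:plane(m,[z(v[0])],v[1])[0] for k,v in A.items()}
for k in R: print(k,R[k])
d=R['FL']-R['FR']; print(np.linalg.norm(d), np.degrees(np.arctan2(d[1],d[0])))
zs=lambda a:np.array(a)/5+[170,130]-0.4
for k,v in {'ball':((146,235),137),'mark':((600,358),45),'FL':((270,515),30),'ptr':((412,408),38),'plateFtop':((398,348),98),'plateBtop':((303,263),98)}.items(): print('side',k,plane(s,[zs(v[0])],v[1])[0])
```

```text
FL [449.5 206.8  30. ]
FR [ 373.3 -319.2   30. ]
ball [629.4 169.8 137. ]
hub [623.5 105.4  95. ]
mark [408.4 -64.7  40. ]
ptr [451.6  79.5  38. ]
plateF [451.4  77.7  98. ]
plateB [603.7  58.8  98. ]
strip [ 506.4 -258.8   40. ]
531.5049312572431 81.76034903465863
side ball [629.9 169.2 137. ]
side mark [398.2 -61.3  45. ]
side FL [431.4 218.1  30. ]
side ptr [450.3  75.4  38. ]
side plateFtop [447.8  90.5  98. ]
side plateBtop [575.5  71.   98. ]
```

```bash
python3 - <<'E'
from station import env
from h import *
np.set_printoptions(precision=1,suppress=True)
st=env.state()
vv,uu=np.mgrid[0:384,0:512]
C=[]
for n in ('top','side'):
    m=env.camera_model(n); d=np.load(f'pics/{n}0.npy'); R,p=cam(m)
    q=cv2.undistortPoints(np.c_[uu.ravel(),vv.ravel()].astype(float).reshape(-1,1,2),K(m),np.array(m['distortion'])).reshape(-1,2)
    P=(np.c_[q,np.ones(len(q))]*d.ravel()[:,None])@R.T+p
    P=P[d.ravel()>0]; np.save(f'pics/cloud_{n}.npy',P)
    t=st['tcp_pos']; a=np.arctan2(t[1],t[0]); Q=P-t
    rad=Q[:,0]*np.cos(a)+Q[:,1]*np.sin(a); lat=-Q[:,0]*np.sin(a)+Q[:,1]*np.cos(a)
    print(n)
    for z in range(0,420,20):
        s=(Q[:,2]>=z)&(Q[:,2]<z+20)&(np.hypot(rad,lat)<150)
        if s.sum()>3: print(z,s.sum(),'rad',np.percentile(rad[s],[0,2,98,100]),'lat',np.percentile(lat[s],[0,2,98,100]))
    # shelf
    s=(P[:,2]>225)&(P[:,2]<275)&(P[:,0]>560)&(P[:,0]<900)&(P[:,1]>-350)&(P[:,1]<400)
    S=P[s]; c,sn=np.cos(np.radians(-8.24)),np.sin(np.radians(-8.24))
    ex=np.array([c,sn]);ey=np.array([-sn,c]); ax=np.array([620.2,106.4])
    X=(S[:,:2]-ax)@ex; Y=(S[:,:2]-ax)@ey
    print('shelf',s.sum(),np.percentile(X,[0,1,3,5,10,50,100]),Y.min(),Y.max(),np.percentile(S[:,2],[1,50,99]))
    for y in range(-300,250,50):
        k=(Y>y)&(Y<y+50)
        if k.sum()>5: print(y,k.sum(),np.sort(X[k])[:5])
E
python3 - <<'E'
import cv2
a=cv2.imread('pics/side0.png')[0:140,350:460]; cv2.imwrite('pics/sidew.png',cv2.resize(a,None,fx=4.2,fy=4.2,interpolation=cv2.INTER_CUBIC))
E
```

```text
top
120 5 rad [-13.9 -13.7   0.6   0.8] lat [36.5 36.7 40.5 40.6]
140 10 rad [-15.8 -15.8   6.2   6.2] lat [36.6 36.7 40.  40.1]
160 19 rad [-15.7 -14.2   6.2   6.7] lat [34.6 34.8 40.2 40.2]
200 6 rad [-13.9 -13.5   5.    5.9] lat [35.4 35.6 41.  41. ]
280 10 rad [-35.1 -35.   38.6  39.2] lat [38.5 38.6 48.6 48.6]
300 40 rad [-37.1 -36.4  46.4  46.8] lat [38.3 39.1 51.5 51.7]
320 14 rad [-36.1 -36.   -7.6  -2.7] lat [43.8 43.9 49.2 49.2]
340 4 rad [-34.4 -34.3 -21.7 -21.1] lat [46.2 46.3 48.3 48.3]
400 8 rad [-55.4 -54.2 -21.4 -20. ] lat [50.7 50.9 55.4 55.5]
shelf 3050 [ 14.5  17.1  18.7  19.9  22.1  95.1 178.1] -458.0272413122181 180.39411091479727 [240.6 253.4 274.4]
-300 199 [18.7 18.9 19.2 19.9 20. ]
-250 179 [19.1 19.3 19.5 19.9 20. ]
-200 208 [18.8 19.  19.3 19.5 20. ]
-150 188 [18.  19.1 19.7 19.7 19.7]
-100 216 [17.7 17.8 18.2 18.7 18.8]
-50 213 [17.6 18.9 19.4 19.7 19.8]
0 179 [18.  18.7 18.7 19.2 19.7]
50 542 [15.5 15.5 15.9 16.1 16.8]
100 591 [14.6 15.  15.5 16.1 16.2]
150 216 [15.6 15.9 16.3 16.4 16.6]
side
0 5 rad [-53.2 -53.  -45.9 -45.8] lat [-5.4 -5.1  9.3  9.7]
20 
[... 1099 characters left out ...]
7.3] lat [-42.3 -40.3  42.1  45.9]
360 101 rad [-50.3 -47.6  22.7  32.6] lat [-38.9 -35.6  36.6  39.3]
380 42 rad [-36.9 -36.    4.6  10.5] lat [-42.6 -33.6  -9.5  -7.4]
400 46 rad [-80.7 -79.9  -9.2   1.2] lat [-49.8 -49.1 -13.  -10.1]
shelf 1946 [ 11.   13.5  15.   16.1  17.7  91.6 177.8] -452.0592947494967 179.65601534206962 [231.4 250.9 274. ]
-300 166 [11.6 12.5 14.2 14.5 14.8]
-250 104 [11.  13.8 14.1 14.9 15.2]
-200 159 [12.4 13.7 14.8 15.2 15.3]
-150 114 [12.8 13.6 14.6 14.7 14.9]
-100 122 [14.7 14.8 15.  15.6 15.7]
-50 121 [11.8 12.7 14.3 14.5 15.1]
0 89 [12.3 14.  15.  16.1 16.3]
50 271 [11.9 12.3 12.6 12.7 12.9]
100 288 [11.9 12.5 12.8 13.3 13.5]
150 224 [11.5 14.  14.1 14.5 14.9]
```

View pics/sidew.png

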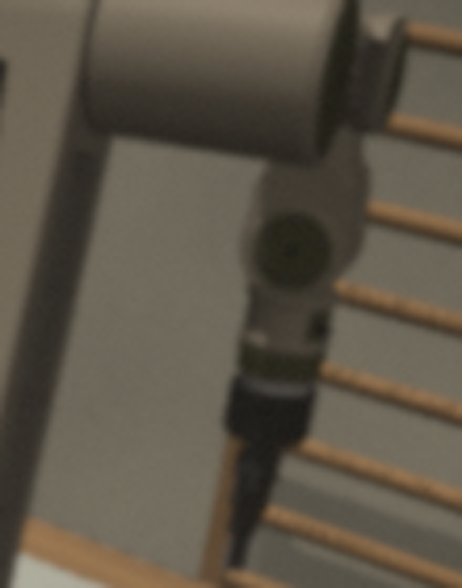

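Request:
{"name": "step_arm", "arguments": {"motion": [[1,-30,-30,-40,-8],[1,-70,-75,-80,-16],[1,-115,-120,-100,-24],[1,-160,-170,-100,-32],[1,-205,-215,-100,-40],[1,-250,-265,-100,-48],[1,-295,-310,-100,-54],[1,-340,-360,-100,-58],[1,-385,-410,-100,-58],[1,-420,-450,-100,-58]]}}

```text
time_s: 1.4
tcp_pos: [464.3, 20.3, 331.3]
tool_rot: [3.141, -0.001, -0.141]
wrist_force: [0.9, -0.6, -0.7]
finger_gap: 1.006
```

Request:
{"name": "step_arm", "arguments": {"motion": [[1,0,-20,0,0],[1,0,-20,0,0],[1,0,-20,0,0]]}}

```text
time_s: 1.78
tcp_pos: [466.5, 37.6, 331.1]
tool_rot: [3.141, 0.0, -0.141]
wrist_force: [0.6, 0.1, -0.1]
finger_gap: 0.998
```

```bash
cat >> h.py <<'E'
CUT=np.radians(-8.24)
def shift(st,target,yaw):
    R=rot(st['tool_rot']); s=R.T@(np.array(target,float)-st['tcp_pos']); cur=np.arctan2(R[1,0],R[0,0])
    return s, -(np.degrees(yaw-cur)+180)%360-180
def snap(env,n,name):
    st=env.state(); p,d=env.read_camera(n); cv2.imwrite(f'pics/{name}.png',p); np.save(f'pics/{name}.npy',d)
    import pickle; pickle.dump((st,env.camera_model(n)),open(f'pics/{name}.pkl','wb')); return st,p,d
E
python3 - <<'E'
from station import env
from h import *
st,p,d=snap(env,'wrist','w1'); print(st['time_s'],st['tcp_pos'],st['tool_rot'],st['qpos'],st['wrist_force'])
cv2.imwrite('pics/w1z.png',cv2.resize(p,(800,600),interpolation=cv2.INTER_CUBIC))
E
```

```text
1.775 [466.45023409  37.56917871 331.12468005] [ 3.14113310e+00  3.49397126e-04 -1.40934800e-01] [-9.11415998e-02  9.38877922e-02  1.31876730e-02  1.49046804e+00
 -4.41591529e-04  1.62058953e+00] [ 0.62719842  0.10792656 -0.14826407]
```

View pics/w1z.png

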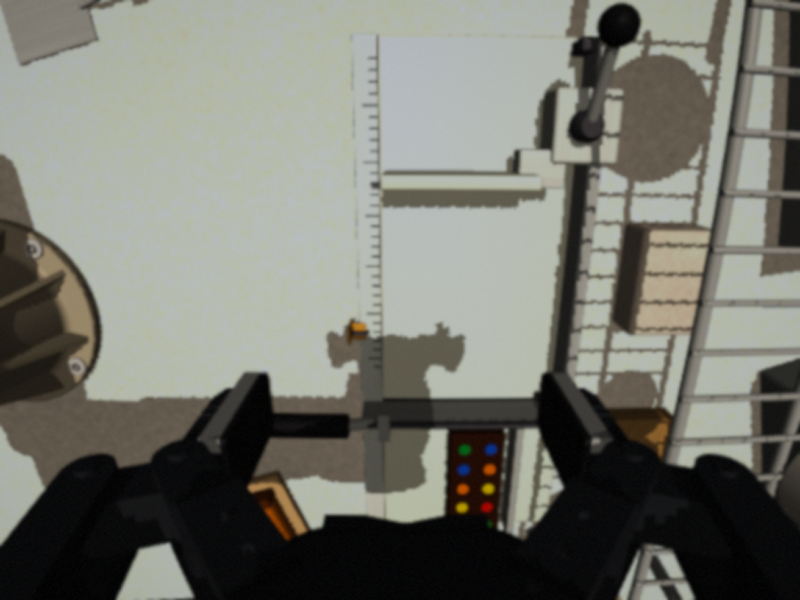

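The wrist view, in the 800x600 scaling, shows the ball at (620,24), hub (587,127), plate from (380,182) to (540,182), pointer tip (374,185) and clip (358,330). The shelf edge runs along about x=700–745.

Run:
```python
from h import *
import pickle
np.set_printoptions(precision=1,suppress=True)
st,m=pickle.load(open('pics/w1.pkl','rb')); im=cv2.imread('pics/w1.png')
hsv=cv2.cvtColor(im,cv2.COLOR_BGR2HSV)
# brass
sub=im[190:235,200:260]; cv2.imwrite('pics/c1.png',cv2.resize(sub,None,fx=12,fy=12,interpolation=cv2.INTER_CUBIC))
sub=im[95:140,215:275]; cv2.imwrite('pics/c2.png',cv2.resize(sub,None,fx=12,fy=12,interpolation=cv2.INTER_CUBIC))
k=.64
P={n:plane(m,[np.array(u)*k-.18],z,st)[0] for n,u,z in [('ball',(620,24),137),('hubtop',(587,122),101),('mark',(358,330),42),('ptr',(374,185),38),('FL',(353,36),30),('Fmid',(357,300),30),('plTopF',(383,177),98),('plTopB',(540,178),98)]}
for n in P: print(n,P[n])
d=P['FL']-P['Fmid']; print(np.degrees(np.arctan2(d[1],d[0]))-90)
d=P['plTopB']-P['plTopF']; print(np.degrees(np.arctan2(d[1],d[0])),np.linalg.norm(d))
d=P['ball']-P['hubtop']; print(np.degrees(np.arctan2(d[1],d[0]))-90,np.linalg.norm(d[:2]))
```

```text
ball [629.4 171.5 137. ]
hubtop [617.2 110.4 101. ]
mark [404.1 -58.1  42. ]
ptr [442.6  80.3  38. ]
FL [444.1 209.5  30. ]
Fmid [406.7 -30.5  30. ]
plTopF [455.3  90.1  98. ]
plTopB [578.8  72.3  98. ]
-8.86321099341427
-8.217088285949215 124.70791273344524
-11.284897496949611 62.321572458762375
```

View pics/c1.png

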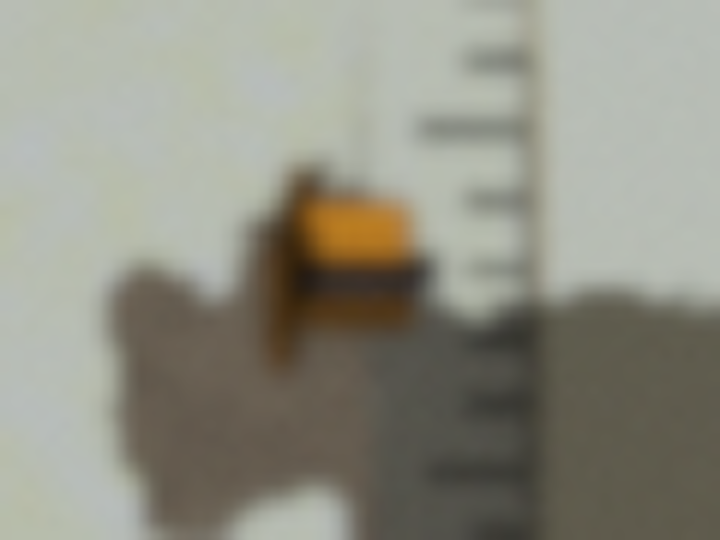

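View pics/c2.png

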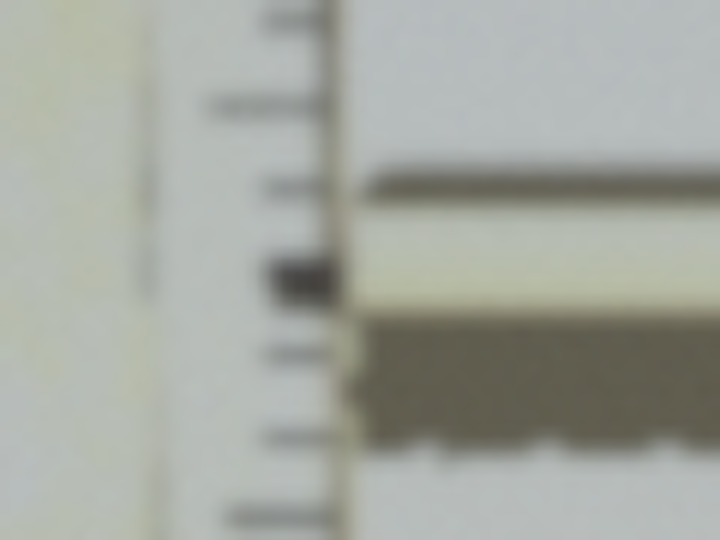

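Run:
```python
import numpy as np, pickle
from h import *
np.set_printoptions(precision=1,suppress=True)
P=np.load('pics/cloud_side.npy'); t=np.array([233.2,-525.1,230.4]); a=-1.153; Q=P-t
r=Q[:,0]*np.cos(a)+Q[:,1]*np.sin(a); l=-Q[:,0]*np.sin(a)+Q[:,1]*np.cos(a)
for z in range(0,160,8):
    s=(Q[:,2]>=z)&(Q[:,2]<z+8)&(np.hypot(r,l)<120)
    if s.sum()>1: print(z,s.sum(),'r',r[s].min(),r[s].max(),'l',l[s].min(),l[s].max())
st,m=pickle.load(open('pics/w1.pkl','rb'))
p=plane(m,[(237.3-.5,118.2-.5),(235.8-.5,212.7-.5)],38,st); print(p)
ey=np.array([-np.sin(np.radians(-8.3)),np.cos(np.radians(-8.3))]); print('dy ptr-mark',(p[0]-p[1])[:2]@ey, 'dx',(p[0]-p[1])[:2]@np.array([ey[1],-ey[0]]))
ax=np.array([620.2,108.0]);ex=np.array([ey[1],-ey[0]])
for q in [(-110,-60),(-35,-60),(-35,37),(-85,37)]: print(q, ax+q[0]*ex+q[1]*ey)
d=np.load('pics/w1.npy')
for u,v in [(397,15),(375,79),(290,114),(236,212),(460,110)]: print((u,v),d[v-1:v+2,u-1:u+2].ravel())
# shelf front edge in wrist view
```

```text
16 8 r -53.180510019282515 -44.1411057973183 l -8.976105273004816 9.662158225012272
24 16 r -59.84960996846624 49.04456707084512 l -9.631229197862808 11.114735169807329
32 14 r -59.1346860480066 46.664004778843754 l -6.800409038881327 9.959631013769934
40 11 r -58.95186088824119 -41.83614616242774 l -8.643287889556529 7.23644340820165
48 5 r -59.56315246988145 -50.46846796860892 l -7.128509894522395 7.725196942611557
56 7 r -78.0877049964142 -47.44530940210505 l -6.700364015445235 7.860751981050317
64 20 r -82.12520266584812 -31.281293724803515 l -15.574505253316556 13.372638789893731
72 11 r -74.54518521824997 -38.78142846144545 l -14.952001339810826 14.023024836947865
80 12 r -73.53807388817563 -31.397011402209106 l -14.139072738268665 16.255633666073827
88 24 r -74.60448850017215 -20.78472582475807 l -17.133364784007398 18.131472060785356
96 26 r -79.27221801548187 16.084656444544464 l -16.31752313225021 21.286077308797886
104 42 r -74.27977996961275 18.174767484024095 l -20.08346602591078 20.84413742418227
112 32 r -69.13619882692092 -31.20400397065873 l -10.791413322764235 14.75
[... 277 characters left out ...]
 44 r -42.90778567560486 -6.9000742247977485 l -35.082896947234474 38.01144988666976
152 47 r -41.54709153196938 -0.8940163750765979 l -37.034707673919414 35.482756961609404
[[439.3  81.5  38. ]
 [413.  -63.1  38. ]]
dy ptr-mark 146.90686905495207 dx 5.142914190159641
(-110, -60) [502.7  64.5]
(-35, -60) [576.9  53.7]
(-35, 37) [590.9 149.7]
(-85, 37) [541.4 156.9]
(397, 15) [286.8 284.3 284.3 285.8 285.5 285.6 285.3 285.4 285.8]
(375, 79) [349.9 349.2 349.8 351.  350.3 351.3 351.3 351.4 351.8]
(290, 114) [365.4 365.7 366.6 366.1 367.1 366.7 366.4 368.6 367.4]
(236, 212) [478.9 481.7 480.  470.7 470.9 481.4 470.2 474.  480. ]
(460, 110) [458.8 458.  461.1 459.1 458.5 458.9 459.4 458.7 225.1]
```

Request:
{"name": "step_arm", "arguments": {"motion": [[1,16,-16,20,0],[1,32,-32,60,0],[1,32,-32,110,0],[1,32,-32,160,0],[1,32,-32,200,0],[1,32,-32,225,0],[1,32,-32,237,0],[1,32,-32,237,0]]}}

```text
time_s: 2.82
tcp_pos: [502.6, 64.4, 94.1]
tool_rot: [3.141, 0.001, -0.142]
wrist_force: [0.8, 0.4, 0.8]
finger_gap: 1.0
```

```bash
python3 - <<'E'
from station import env
from h import *
st=env.state(); print(st['tcp_pos'],st['tool_rot'],st['wrist_force'])
for q in [(576.9,53.7,94),(590.9,149.7,94)]: print(shift(st,q,st['tool_rot'][2]))
for n in('side','wrist'): snap(env,n,n+'2')
E
python3 - <<'E'
import cv2
a=cv2.imread('pics/side2.png')[100:240,150:330]; cv2.imwrite('pics/side2z.png',cv2.resize(a,None,fx=4.2,fy=4.2,interpolation=cv2.INTER_CUBIC))
E
```

```text
[502.58153837  64.37266756  94.07099881] [ 3.14131339e+00  8.62969855e-04 -1.42177311e-01] [0.83249535 0.43510077 0.78634861]
(array([7.50809124e+01, 3.41405998e-02, 6.21579524e-03]), np.float64(0.0))
(array([ 7.53365660e+01, -9.69809814e+01, -2.10973931e-02]), np.float64(0.0))
```

View pics/side2z.png

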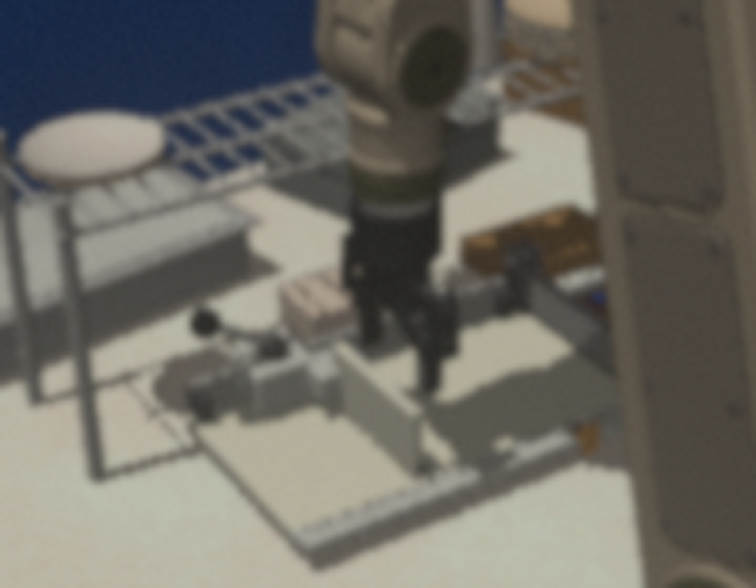

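View pics/wrist2.png

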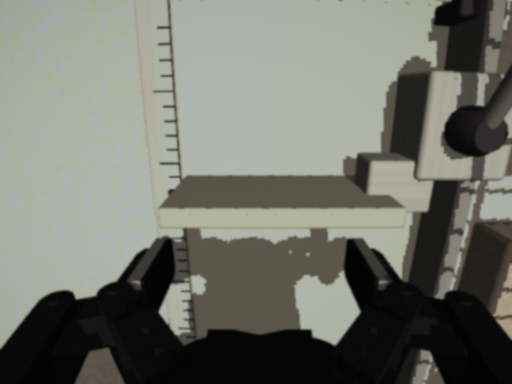

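Run:
```python
from h import *
import pickle
st,m=pickle.load(open('pics/wrist2.pkl','rb')); im=cv2.imread('pics/wrist2.png')
cv2.imwrite('pics/c3.png',cv2.resize(im[50:200,392:512],None,fx=4,fy=4,interpolation=cv2.INTER_CUBIC))
print(plane(m,[(445,130),(488,133),(475,131)],[85,101,95],st)); print(proj(m,[[620.2,108,101],[620.2,108,81],[620.2-13*.99,108+1.8,81],[620.2-12.9,109.8,101]],st))
```

```text
[[606.97903924 109.28544935  85.        ]
 [619.07934252 108.55453928 101.        ]
 [616.62386993 108.96474056  95.        ]]
[[490.06279703 133.87115209]
 [463.7935688  128.37695161]
 [441.30941529 127.96479687]
 [465.21569465 133.38342197]]
```

View pics/c3.png

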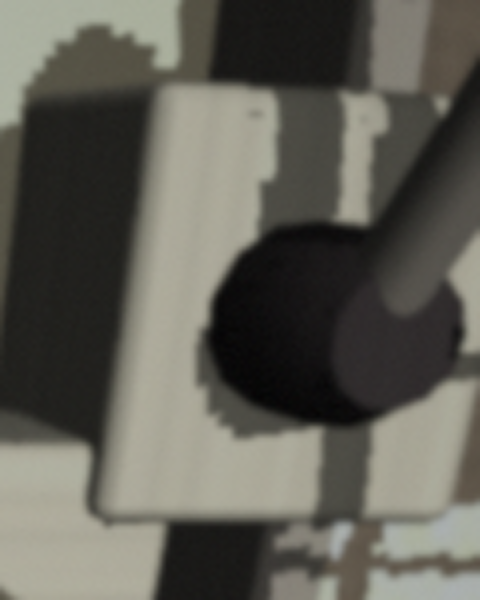

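The hub-top centre at about (491,136) agrees with the predicted axis to about 1–2 mm, so I'll advance under the deck, slide behind the rod and check.

Request:
{"name": "step_arm", "arguments": {"motion": [[1,20,0,0,0],[1,40,0,0,0],[1,60,0,0,0],[1,71,0,0,0],[1,77,0,0,0],[1,77,0,0,0]]}}

```text
time_s: 3.68
tcp_pos: [579.1, 54.4, 94.5]
tool_rot: [3.142, -0.0, -0.141]
wrist_force: [-0.2, 1.7, -0.5]
finger_gap: 1.002
```

Run:
```python
from station import env
from h import *
st,p,d=snap(env,'wrist','wrist3'); print(st['tcp_pos'],st['tool_rot'],st['wrist_force']); snap(env,'top','top3');snap(env,'side','side3')
cv2.imwrite('pics/side3z.png',cv2.resize(cv2.imread('pics/side3.png')[100:240,150:330],None,fx=4.2,fy=4.2,interpolation=cv2.INTER_CUBIC))
```

```text
[579.12617246  54.4128896   94.47311081] [ 3.14152168e+00 -1.18630243e-04 -1.40720147e-01] [-0.16658455  1.67062179 -0.51990107]
```

View pics/wrist3.png

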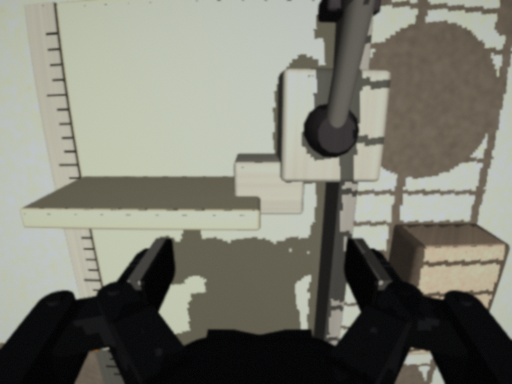

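View pics/side3z.png

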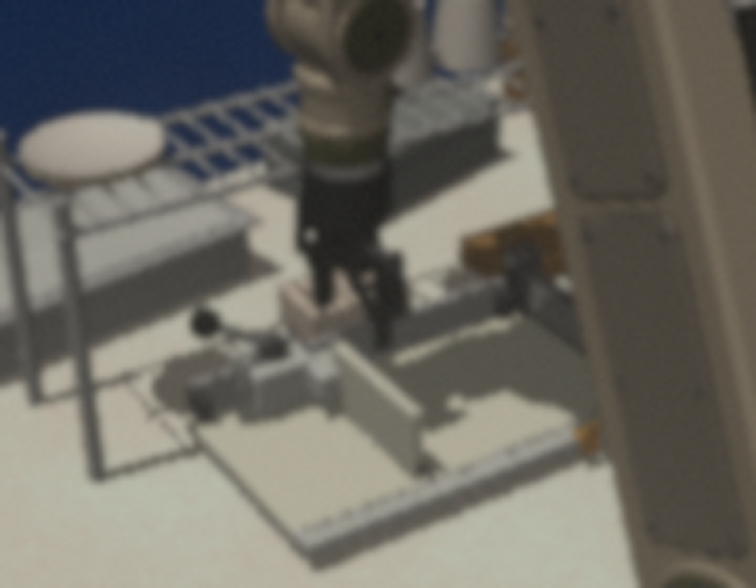

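Run:
```python
from h import *
import pickle
np.set_printoptions(precision=1,suppress=True)
st,m=pickle.load(open('pics/wrist3.pkl','rb')); im=cv2.imread('pics/wrist3.png')
cv2.imwrite('pics/c4.png',cv2.resize(im[0:170,270:420],None,fx=4.5,fy=3.5,interpolation=cv2.INTER_CUBIC))
R=rot(st['tool_rot']); f=lambda P:(np.array(P)-st['tcp_pos'])@R
a=plane(m,[(332,133),(338,138),(345,75),(368,75),(360,10)],[91,101,112,112,128],st); print(a,f(a))
```

```text
[[621.7 106.5  91. ]
 [622.  105.6 101. ]
 [623.9 132.5 112. ]
 [633.2 131.4 112. ]
 [626.1 152.5 128. ]] [[  34.8  -57.6    3.5]
 [  35.3  -56.7   -6.5]
 [  33.4  -83.6  -17.5]
 [  42.7  -83.8  -17.5]
 [  32.7 -103.7  -33.5]]
```

View pics/c4.png

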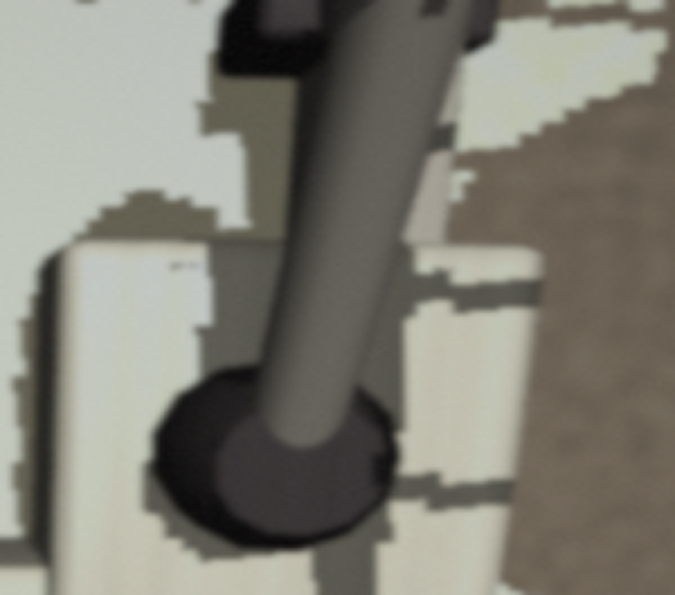

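Run:
```python
from h import *
import pickle
np.set_printoptions(precision=1,suppress=True)
st,m=pickle.load(open('pics/wrist3.pkl','rb'))
R=rot(st['tool_rot'])
for ax in (33,35):
  P=[]
  for r in (0,15,25,35,45):
    for s in (-5,0,5): P.append([ax+s,-57-r,-(137-(64-r)*.7-94.5)])
  print(proj(m,np.array(P)@R.T+st['tcp_pos'],st).reshape(-1,6))
```

```text
[[318.6 134.4 328.8 134.5 339.  134.5]
 [325.  103.6 336.3 103.7 347.6 103.8]
 [330.   79.2 342.2  79.3 354.3  79.5]
 [335.7  50.9 348.8  51.2 361.9  51.5]
 [342.3  18.1 356.5  18.5 370.6  18.9]]
[[322.7 134.4 332.9 134.5 343.1 134.5]
 [329.5 103.6 340.8 103.7 352.1 103.9]
 [334.9  79.2 347.   79.4 359.1  79.6]
 [341.   51.  354.1  51.3 367.1  51.6]
 [348.   18.2 362.1  18.6 376.2  19.1]]
```

Request:
{"name": "step_arm", "arguments": {"motion": [[1,0,-20,0,0],[1,0,-40,0,0],[1,0,-60,0,0],[1,0,-78,0,0],[1,0,-92,0,0],[1,0,-92,0,0]]}}

```text
time_s: 4.58
tcp_pos: [592.0, 146.8, 94.2]
tool_rot: [3.141, -0.0, -0.139]
wrist_force: [-0.3, -0.2, -1.2]
finger_gap: 1.002
```

Run:
```python
from station import env
from h import *
st,p,d=snap(env,'wrist','wrist4'); print(st['tcp_pos'],st['tool_rot'],st['wrist_force']); snap(env,'side','side4')
cv2.imwrite('pics/side4z.png',cv2.resize(cv2.imread('pics/side4.png')[100:240,150:330],None,fx=4.2,fy=4.2,interpolation=cv2.INTER_CUBIC))
```

```text
[592.03839216 146.75000705  94.15036546] [ 3.14141386e+00 -5.05276379e-05 -1.38876062e-01] [-0.28483311 -0.18702443 -1.18393977]
```

View pics/wrist4.png

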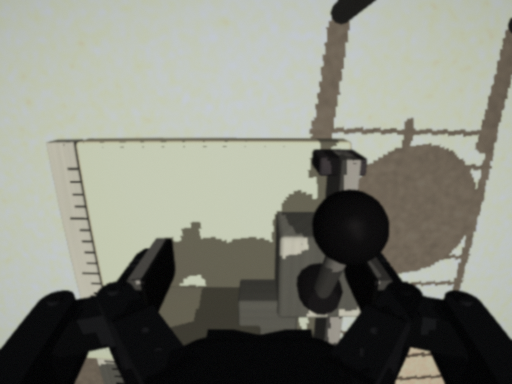

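View pics/side4z.png

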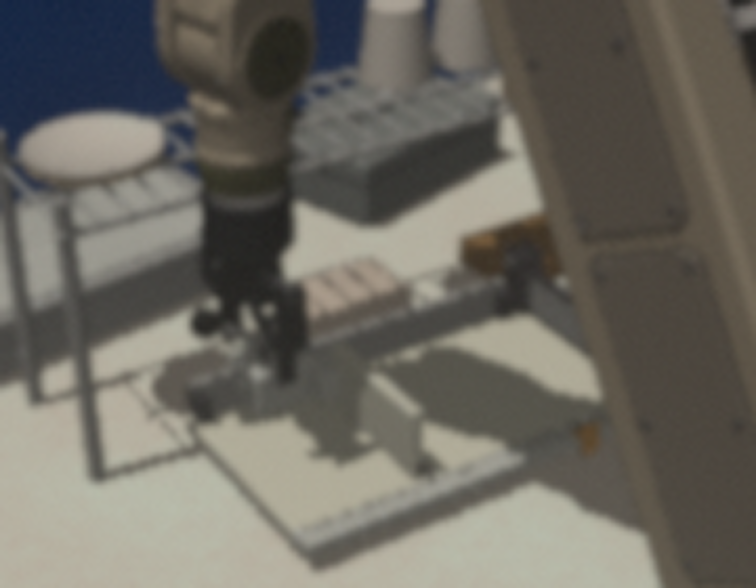

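The rear finger stands just behind the rod with no contact force. Now I pull the lever open.

Request:
{"name": "step_arm", "arguments": {"motion": [[1,-6,0,0,0],[1,-12,0,0,0],[1,-18,0,0,0],[1,-24,0,0,0],[1,-30,0,0,0],[1,-36,0,0,0],[1,-41,0,0,0],[1,-44,0,0,0],[1,-44,0,0,0]]}}

```text
time_s: 5.8
tcp_pos: [548.6, 151.8, 94.8]
tool_rot: [-3.141, -0.001, -0.141]
wrist_force: [3.2, 2.1, 2.7]
finger_gap: 1.0
```

Run:
```python
from station import env
from h import *
st,p,d=snap(env,'wrist','wrist5'); print(st['tcp_pos'],st['tool_rot'],st['wrist_force'])
```

```text
[548.60165492 151.76242251  94.8246897 ] [-3.14090972e+00 -1.00621331e-03 -1.40763624e-01] [3.18952888 2.09510899 2.72175853]
```

View pics/wrist5.png

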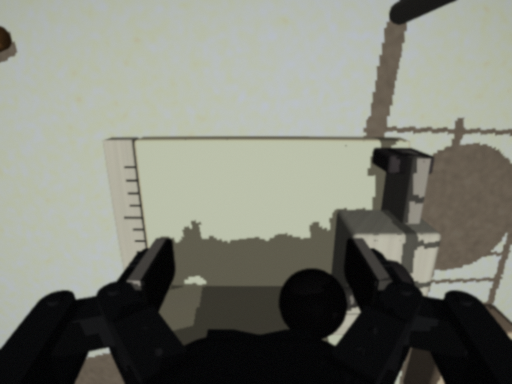

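Run:
```python
from h import *
import pickle
st,m=pickle.load(open('pics/wrist5.pkl','rb'))
b=plane(m,[(313,302)],137,st)[0]; d=b[:2]-[619.8,106.2]; print(b,np.linalg.norm(d),np.radians(np.degrees(np.arctan2(d[1],d[0]))-81.7))
```

```text
[568.84630475 144.10178868 137.        ] 63.50452460143384 1.076106663873552
```

Ball radius comes out at 63.5 mm (64 given) and the lever at about 1.08 rad. Next: back away, lift, turn over the plate, and look.

Request:
{"name": "step_arm", "arguments": {"motion": [[1,0,-15,0,0],[1,-10,-35,0,0],[1,-20,-50,0,0],[1,-25,-50,-30,0],[1,-30,-50,-75,0],[1,-35,-30,-110,-10],[1,-45,0,-120,-20],[1,-48,35,-120,-30],[1,-48,70,-120,-40],[1,-48,80,-120,-50]]}}

```text
time_s: 7.1
tcp_pos: [488.3, 78.2, 213.9]
tool_rot: [-3.141, 0.002, 0.736]
wrist_force: [0.7, -0.1, -0.2]
finger_gap: 0.998
```

Request:
{"name": "step_arm", "arguments": {"motion": [[1,0,0,0,-10],[1,0,0,0,-20],[1,0,0,0,-30],[1,0,0,0,-40],[1,0,0,0,-40]]}}

```text
time_s: 7.72
tcp_pos: [488.9, 79.7, 213.8]
tool_rot: [-3.14, 0.001, 1.429]
wrist_force: [0.4, -0.6, -1.0]
finger_gap: 1.002
```

Run:
```python
from station import env
from h import *
st,p,d=snap(env,'wrist','wrist6'); print(st['time_s'],st['tcp_pos'],st['tool_rot'],st['qpos'],st['wrist_force'])
```

```text
7.725 [488.86696974  79.70970659 213.77969438] [-3.13986433e+00  5.10327136e-04  1.42870451e+00] [-4.33426966e-04  1.67177221e-01 -1.87295126e-01  1.21810704e+00
 -2.61201785e-04  1.41659065e-01] [ 0.36830947 -0.61862507 -1.00028662]
```

View pics/wrist6.png

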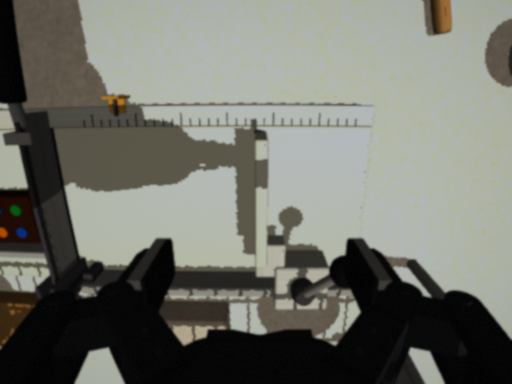

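The wrist view shows the pointer tip at about (254,121), clip rib at about (116,112) and plate edge at u≈257–268, with the ball at (342,270), so the lever is still open.

Run:
```python
from h import *
import pickle
np.set_printoptions(precision=1,suppress=True)
st,m=pickle.load(open('pics/wrist6.pkl','rb')); im=cv2.imread('pics/wrist6.png')
cv2.imwrite('pics/c5.png',np.hstack([cv2.resize(im[88:138,92:142],None,fx=8,fy=8,interpolation=cv2.INTER_CUBIC),cv2.resize(im[105:155,232:282],None,fx=8,fy=8,interpolation=cv2.INTER_CUBIC)]))
R=rot(st['tool_rot']); f=lambda P:(np.array(P)-st['tcp_pos'])@R
a=plane(m,[(257,150),(268,150),(257,230),(268,230)],98,st); print(a,f(a))
b=plane(m,[(342,270)],137,st)[0]; d=b[:2]-[619.8,106.2]; print(b,np.linalg.norm(d),np.radians(np.degrees(np.arctan2(d[1],d[0]))-81.7))
```

```text
[[460.4  81.6  98. ]
 [461.8  91.1  98. ]
 [537.   70.4  98. ]
 [538.5  80.8  98. ]] [[ -2.1 -28.2 115.8]
 [  7.5 -28.2 115.8]
 [ -2.3  49.2 115.7]
 [  8.2  49.2 115.7]]
[566.4 140.3 137. ] 63.37132210490039 1.1482307342103655
```

View pics/c5.png

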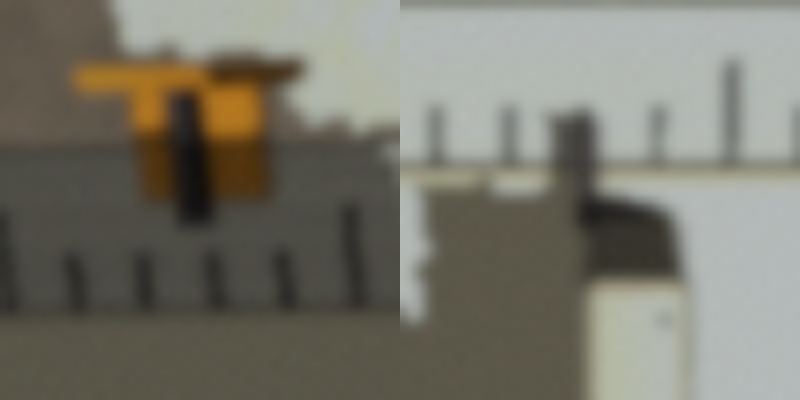

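Run:
```python
from h import *
import pickle
np.set_printoptions(precision=1,suppress=True)
st,m=pickle.load(open('pics/wrist6.pkl','rb'))
p=plane(m,[(253.6-.5,119-.5),(116.6-.5,115.75-.5)],38,st); print(p)
for y in(-8.0,-8.3,-8.6):
    c,s=np.cos(np.radians(y)),np.sin(np.radians(y)); d=(p[0]-p[1])[:2]; print(y,d@[-s,c],d@[c,s])
# scale front edge direction: line z=30
q=plane(m,[(90,107.3),(370,104.5),(135,128),(360,128)],30,st); print(q)
```

```text
[[438.   80.3  38. ]
 [412.6 -63.8  38. ]]
-8.0 146.14680934498483 5.12445972486344
-8.3 146.1716374864579 4.359170072229747
-8.6 146.19245825865121 3.5937609107464996
[[399.5 -94.7  30. ]
 [441.1 206.6  30. ]
 [429.4 -50.2  30. ]
 [464.9 194.4  30. ]]
```

Request:
{"name": "step_arm", "arguments": {"motion": [[1,3,0,40,0],[1,3,0,85,0],[1,3,0,120,0],[1,3,0,135,0],[1,3,0,135,0],[0,3,0,135,0],[0,3,0,135,0],[0,3,0,135,0],[0,3,0,135,0]]}}

```text
time_s: 8.9
tcp_pos: [490.4, 81.8, 79.8]
tool_rot: [3.141, 0.001, 1.43]
wrist_force: [-1.7, -13.2, 6.4]
finger_gap: 0.145
```

Request:
{"name": "step_arm", "arguments": {"motion": [[0,0,0,0,0],[0,0,0,0,0]]}}

```text
time_s: 9.15
tcp_pos: [490.4, 81.9, 79.9]
tool_rot: [3.141, 0.0, 1.43]
wrist_force: [-0.9, -0.6, 6.3]
finger_gap: 0.121
```

Run:
```python
from station import env
from h import *
st,p,d=snap(env,'wrist','wrist7'); print(st['time_s'],st['tcp_pos'],st['tool_rot'],st['wrist_force'],st['finger_gap'])
```

```text
9.15 [490.35689944  81.91343308  79.91485671] [3.14070219e+00 4.81418071e-04 1.42979760e+00] [-0.93054016 -0.56276345  6.29525133] 0.1211520257616437
```

View pics/wrist7.png

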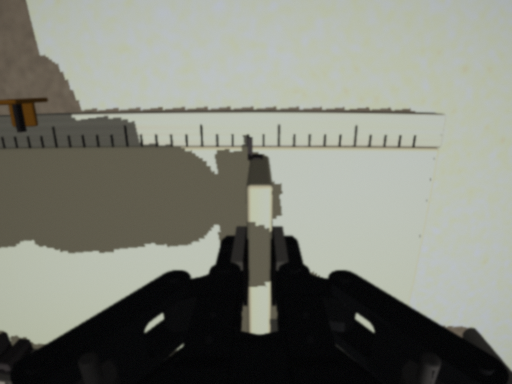

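```bash
cat > meas.py <<'E'
from h import *
import pickle,sys
def meas(name,ptr,mark):
    st,m=pickle.load(open(f'pics/{name}.pkl','rb'))
    p=plane(m,[ptr,mark],38,st); c,s=np.cos(np.radians(-8.15)),np.sin(np.radians(-8.15)); d=(p[0]-p[1])[:2]
    print(p.round(1),'dy',d@[-s,c],'dx',d@[c,s])
def crop(name,u,v,w=25,k=10):
    im=cv2.imread(f'pics/{name}.png'); cv2.imwrite(f'pics/{name}_c{u}.png',cv2.resize(im[max(v-w,0):v+w,max(u-w,0):u+w],None,fx=k,fy=k,interpolation=cv2.INTER_CUBIC))
E
python3 - <<'E'
from meas import *
im=cv2.imread('pics/wrist7.png')
cv2.imwrite('pics/c7.png',np.hstack([cv2.resize(im[95:145,0:50],None,fx=8,fy=8,interpolation=cv2.INTER_CUBIC),cv2.resize(im[120:170,225:275],None,fx=8,fy=8,interpolation=cv2.INTER_CUBIC)]))
E
```

```text
(no output)
```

View pics/c7.png

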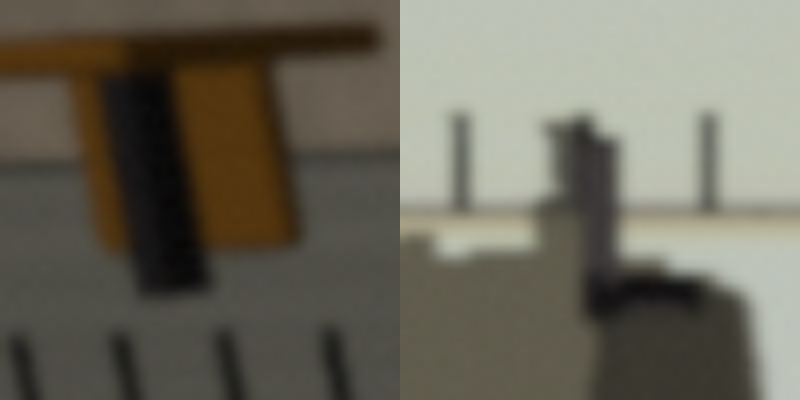

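Run:
```python
from meas import *
meas('wrist7',(249.1,137),(21.4,130.5))
```

```text
[[439.2  82.7  38. ]
 [412.6 -62.7  38. ]] dy 147.71451056878163 dx 5.769582109635412
```

Request:
{"name": "step_arm", "arguments": {"motion": [[0,-4,0,0,0],[0,-16,0,0,0],[0,-32,0,0,0],[0,-50,0,0,0],[0,-68,0,0,0],[0,-86,0,0,0],[0,-104,0,0,0],[0,-121,0,0,0],[0,-134,0,0,0],[0,-142,0,0,0]]}}

```text
time_s: 10.45
tcp_pos: [470.4, -57.6, 79.9]
tool_rot: [3.141, -0.003, 1.43]
wrist_force: [-0.9, 6.6, 7.5]
finger_gap: 0.126
```

Request:
{"name": "step_arm", "arguments": {"motion": [[0,-2,0,0,0],[0,-2,0,0,0],[0,-2,0,0,0]]}}

```text
time_s: 10.82
tcp_pos: [470.1, -59.7, 79.9]
tool_rot: [3.141, -0.002, 1.43]
wrist_force: [-1.5, 4.0, 7.5]
finger_gap: 0.122
```

Run:
```python
from station import env
from h import *
st,p,d=snap(env,'wrist','wrist8'); print(st['time_s'],st['tcp_pos'],st['tool_rot'],st['wrist_force'],st['finger_gap'])
cv2.imwrite('pics/c8.png',cv2.resize(p[95:195,200:300],None,fx=6,fy=6,interpolation=cv2.INTER_CUBIC))
```

```text
10.825 [470.08154094 -59.68220185  79.93412005] [ 3.14087342e+00 -1.70485900e-03  1.43045120e+00] [-1.49769999  3.98441817  7.51389535] 0.12224679930410387
```

View pics/wrist8.png

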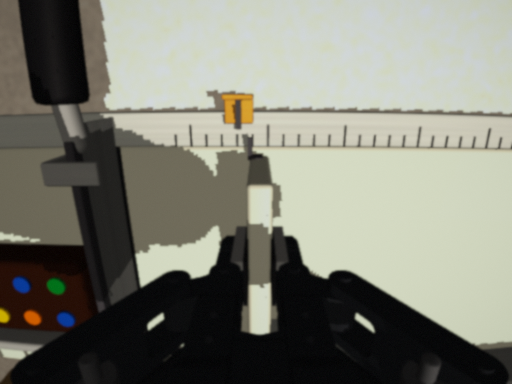

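View pics/c8.png

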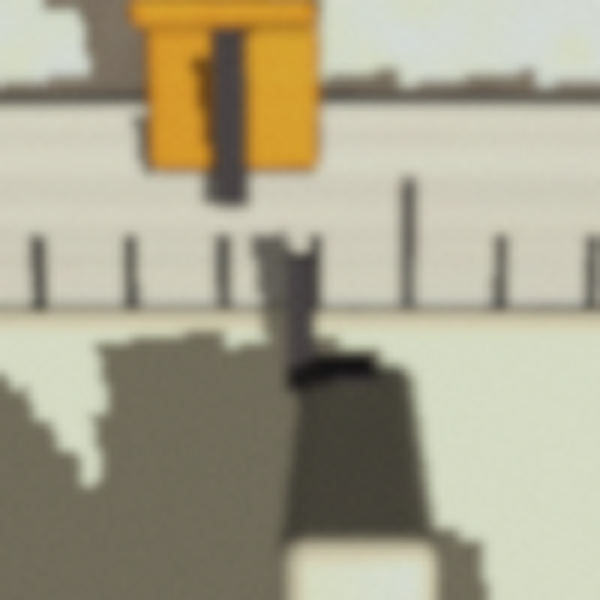

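Run:
```python
from meas import *
meas('wrist8',(249.0,136),(237.8,128.6))
meas('wrist8',(249.8,136),(237.8,128.6))
```

```text
[[418.3 -58.8  38. ]
 [412.9 -64.9  38. ]] dy 6.831175561780455 dx 4.547649637957615
[[418.4 -58.3  38. ]
 [412.9 -64.9  38. ]] dy 7.325003717901939 dx 4.547528601233834
```

Request:
{"name": "step_arm", "arguments": {"motion": [[0,-3,0,0,0],[0,-6,0,0,0],[0,-7,0,0,0],[0,-7,0,0,0],[0,-7,0,0,0]]}}

```text
time_s: 11.5
tcp_pos: [469.2, -66.2, 79.9]
tool_rot: [3.141, -0.003, 1.431]
wrist_force: [-0.9, 4.2, 6.8]
finger_gap: 0.125
```

Run:
```python
from station import env
from h import *
st,p,d=snap(env,'wrist','wrist9'); print(st['time_s'],st['tcp_pos'],st['tool_rot'],st['wrist_force'],st['finger_gap'])
cv2.imwrite('pics/c9.png',cv2.resize(p[95:195,200:300],None,fx=6,fy=6,interpolation=cv2.INTER_CUBIC))
```

```text
11.5 [469.1532144  -66.17829464  79.93187531] [ 3.14081436e+00 -2.58030979e-03  1.43080706e+00] [-0.9045245   4.16870587  6.80822688] 0.12528735021927503
```

View pics/c9.png

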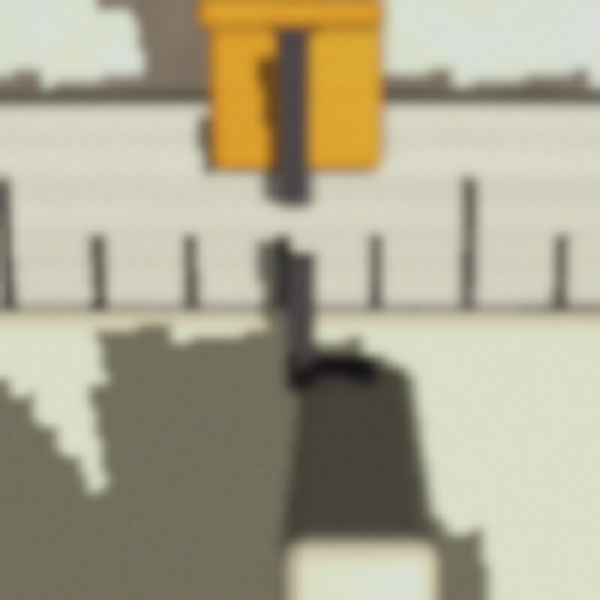

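Request:
{"name": "step_arm", "arguments": {"motion": [[0,-0.5,0,0,0],[0,-0.5,0,0,0],[0.5,-0.5,0,0,0],[1,-0.5,0,0,0],[1,-0.5,0,0,0],[1,-0.5,0,0,0],[1,-0.5,0,-40,0],[1,-0.5,0,-90,0],[1,-0.5,0,-120,0],[1,-0.5,0,-120,0]]}}

```text
time_s: 12.8
tcp_pos: [470.6, -68.5, 201.8]
tool_rot: [3.136, 0.001, 1.43]
wrist_force: [-1.0, 0.1, -0.7]
finger_gap: 1.001
```

Run:
```python
from station import env
from h import *
st,p,d=snap(env,'wrist','wrist10'); print(st['time_s'],st['tcp_pos'],st['tool_rot'],st['wrist_force'],st['finger_gap'])
cv2.imwrite('pics/c10.png',cv2.resize(p[80:180,200:300],None,fx=6,fy=6,interpolation=cv2.INTER_CUBIC))
```

```text
12.8 [470.59252934 -68.45305486 201.78632193] [3.13627189e+00 1.08200533e-03 1.43003707e+00] [-0.99564969  0.11609355 -0.67115383] 1.0013881618411997
```

View pics/wrist10.png

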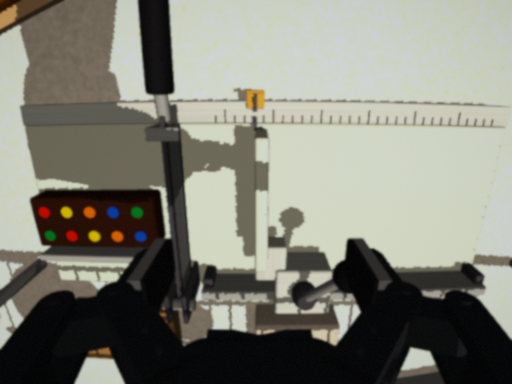

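View pics/c10.png

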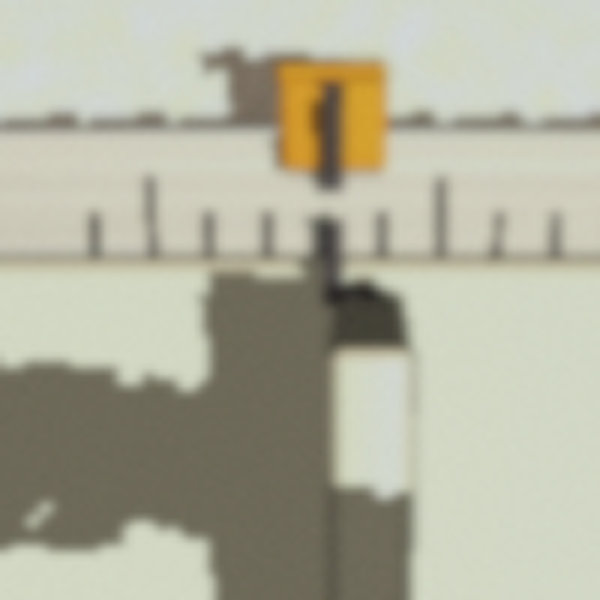

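Pointer and rib are in line within about 0.3 px, roughly 0.5 mm or better, after release. Next I measure the ball and plan the closing push.

Run:
```python
from station import env
from h import *
import pickle
np.set_printoptions(precision=1,suppress=True)
st,m=pickle.load(open('pics/wrist10.pkl','rb')); im=cv2.imread('pics/wrist10.png')
cv2.imwrite('pics/c10b.png',cv2.resize(im[240:330,260:400],None,fx=5,fy=5))
y=np.radians(-8.15); ex=np.array([np.cos(y),np.sin(y)]); ey=np.array([-ex[1],ex[0]])
ax=np.array([619.8,106.2])-147*ey; print(ax)
b=plane(m,[(343,274)],137,st)[0]; d=b[:2]-ax; print(b,np.linalg.norm(d),d@ex,d@ey,np.arctan2(-d@ex,d@ey))
h=plane(m,[(303,296)],101,st)[0]; print('hub',h)
st=env.state()
for x,yy in [(-145,28),(-133,28)]+[(-64*np.sin(t)-73,64*np.cos(t)) for t in (1.1,.9,.7,.5,.3,.15,0,)]:
    w=ax+x*ex+yy*ey; print(round(x),round(yy),w,'cur-frame',shift(st,[*w,106],y))
```

```text
[599.  -39.3]
[544.2  -9.9 137. ] 62.139240757371454 -58.34931801888146 21.36919110855648 1.219737707164396
hub [590.6 -42.1 101. ]
-145 28 [459.4   9. ] cur-frame (array([ 74.9, -21.1,  93.9]), np.float64(90.08369859978836))
-133 28 [471.3   7.3] cur-frame (array([74.9, -9.1, 94. ]), np.float64(90.08369859978836))
-130 29 [474.4   7.9] cur-frame (array([76. , -6.1, 94. ]), np.float64(90.08369859978836))
-123 40 [482.7  17.5] cur-frame (array([86.7,  0.8, 94. ]), np.float64(90.08369859978836))
-114 49 [492.8  25.3] cur-frame (array([95.9,  9.7, 94. ]), np.float64(90.08369859978836))
-104 56 [504.3  31. ] cur-frame (array([103.1,  20.3,  94. ]), np.float64(90.08369859978836))
-92 61 [516.6  34.2] cur-frame (array([108. ,  32.1,  94. ]), np.float64(90.08369859978836))
-83 63 [526.2  35. ] cur-frame (array([110.1,  41.4,  94.1]), np.float64(90.08369859978836))
-73 64 [535.8  34.4] cur-frame (array([110.8,  51. ,  94.1]), np.float64(90.08369859978836))
```

View pics/c10b.png

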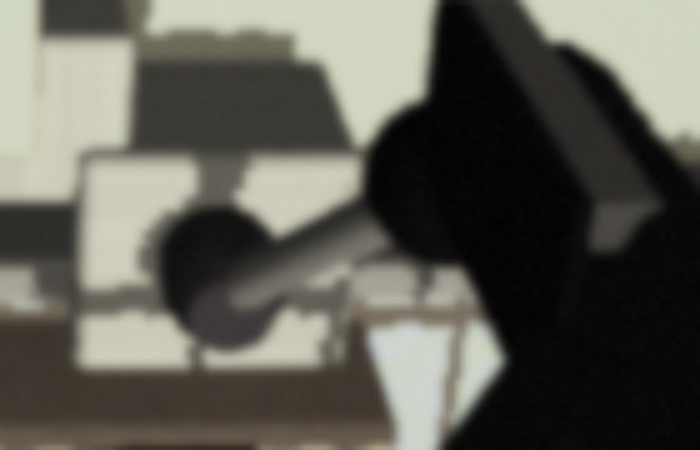

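Request:
{"name": "step_arm", "arguments": {"motion": [[1,10,-8,0,10],[1,20,-16,0,20],[1,32,-24,0,30],[1,45,-30,0,40],[1,56,-32,0,50],[1,66,-32,0,60],[1,75,-32,0,70],[1,75,-32,0,80],[1,75,-32,0,90],[1,75,-32,0,90]]}}

```text
time_s: 14.1
tcp_pos: [446.7, 11.0, 197.7]
tool_rot: [3.142, 0.003, -0.139]
wrist_force: [0.1, 0.5, -0.8]
finger_gap: 1.004
```

Run:
```python
from station import env
from h import *
import pickle
np.set_printoptions(precision=1,suppress=True)
st,p,d=snap(env,'wrist','wrist11'); print(st['time_s'],st['tcp_pos'],st['tool_rot'],st['wrist_force'],st['finger_gap'])
```

```text
14.1 [446.7  11.  197.7] [ 3.1  0.  -0.1] [ 0.1  0.5 -0.8] 1.003664240876739
```

View pics/wrist11.png

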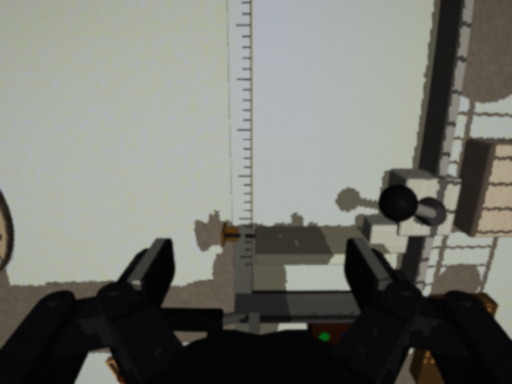

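Run:
```python
from h import *
import pickle
np.set_printoptions(precision=1,suppress=True)
st,m=pickle.load(open('pics/wrist11.pkl','rb'))
y=np.radians(-8.15); ex=np.array([np.cos(y),np.sin(y)]); ey=np.array([-ex[1],ex[0]])
b=plane(m,[(398,203)],137,st)[0]; h=plane(m,[(433,211)],101,st)[0]; print(b,h)
for ax in ([599,-39.3],h[:2]):
    d=b[:2]-ax; print(np.linalg.norm(d),d@ex,d@ey,np.arctan2(-d@ex,d@ey))
R=rot(st['tool_rot']); f=lambda P:(np.array(P)-st['tcp_pos'])@R; print(f(b),f(h),f([599,-39.3,81]))
```

```text
[547.4  -4.5 137. ] [595.6 -33.2 101. ]
62.25208700313769 -56.007285619870444 27.17547228182938 1.1190480091375101
56.14452391683452 -51.80672162754454 21.639573934209338 1.1751265966385738
[102.    1.4  60.4] [153.9  23.2  96.3] [158.1  28.8 116.3]
```

Request:
{"name": "step_arm", "arguments": {"motion": [[1,5,2,30,0],[1,10,2,65,0],[1,15,2,85,0],[1,18,2,92,0],[1,24,2,92,0],[1,28,0,92,0],[1,33,-7,92,0],[1,38,-14,92,0],[1,44,-20,92,0],[1,50,-24,92,0]]}}

```text
time_s: 15.4
tcp_pos: [498.1, 30.5, 107.6]
tool_rot: [-3.138, 0.005, -0.138]
wrist_force: [-10.7, 7.7, 7.4]
finger_gap: 1.001
```

Run:
```python
from station import env
from h import *
import pickle
np.set_printoptions(precision=1,suppress=True)
st,p,d=snap(env,'wrist','wrist12'); print(st['time_s'],st['tcp_pos'],st['tool_rot'],st['wrist_force'],st['finger_gap'])
snap(env,'side','side12')
cv2.imwrite('pics/side12z.png',cv2.resize(cv2.imread('pics/side12.png')[100:240,170:330],None,fx=4.2,fy=4.2,interpolation=cv2.INTER_CUBIC))
```

```text
15.4 [498.1  30.5 107.6] [-3.1  0.  -0.1] [-10.7   7.7   7.4] 1.0013627678799375
```

View pics/wrist12.png

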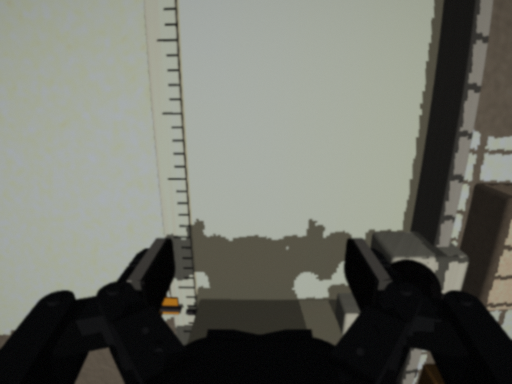

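View pics/side12z.png

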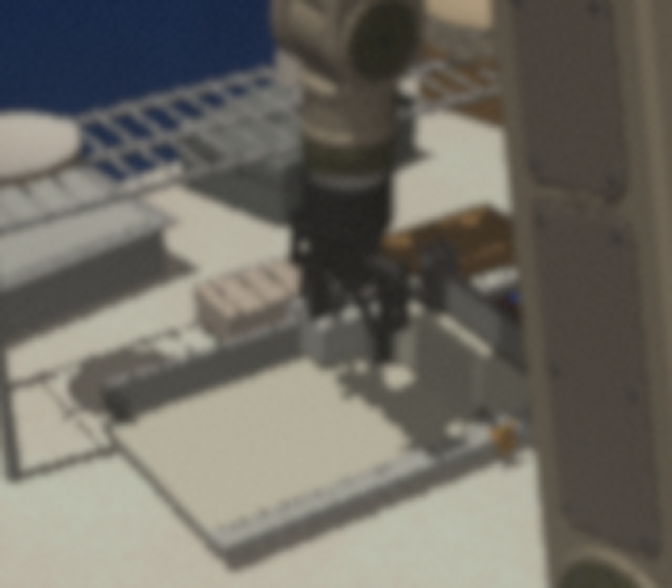

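Run:
```python
from h import *
import pickle
np.set_printoptions(precision=1,suppress=True)
st,m=pickle.load(open('pics/wrist12.pkl','rb')); im=cv2.imread('pics/wrist12.png')
y=np.radians(-8.15); ex=np.array([np.cos(y),np.sin(y)]); ey=np.array([-ex[1],ex[0]])
b=plane(m,[(413,290)],137,st)[0]; d=b[:2]-[599,-39.3]; print(b,np.linalg.norm(d),d@ex,d@ey,np.arctan2(-d@ex,d@ey))
cv2.imwrite('pics/c12.png',np.hstack([cv2.resize(im[270:350,150:230],None,fx=5,fy=5,interpolation=cv2.INTER_CUBIC),cv2.resize(im[230:310,370:450],None,fx=5,fy=5,interpolation=cv2.INTER_CUBIC)]))
```

```text
[566.5  11.5 137. ] 60.28165417038244 -39.38167935742957 45.6394693276137 0.7119278984876664
```

View pics/c12.png

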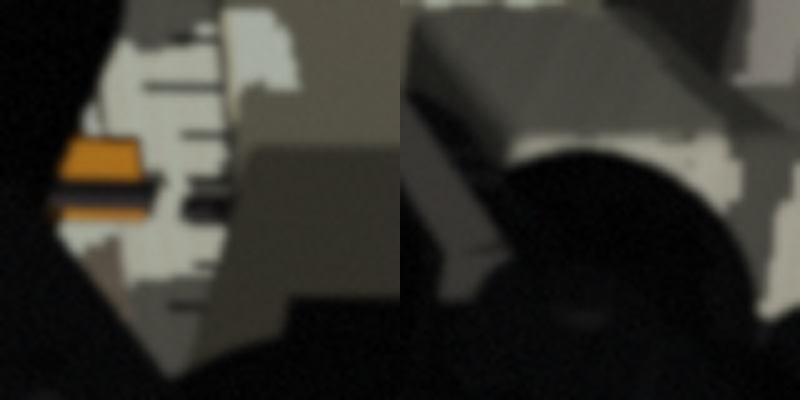

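Run:
```python
from meas import *
meas('wrist12',(186.1,311.3),(181,307.3))
meas('wrist12',(193,311.),(170,308.3))
```

```text
[[418.5 -66.4  38. ]
 [414.9 -61.5  38. ]] dy -4.255946998456466 dx 4.161158026982066
[[424.6 -66.7  38. ]
 [404.9 -61.5  38. ]] dy -2.3585760285411745 dx 20.274402952995974
```

The pointer now reads about 2–4 mm to the knife side of the mark, dragged there by the push. I'll turn the lever nearer to the bite, then re-pinch and realign before the last short turn.

Request:
{"name": "step_arm", "arguments": {"motion": [[1,2,-3,0,0],[1,4,-5,0,0],[1,6,-7,0,0],[1,6,-7,0,0],[1,0,-7,0,0],[1,-15,-7,0,0],[1,-35,0,-20,0],[1,-50,10,-50,0],[1,-60,20,-85,0],[1,-60,25,-90,0]]}}

```text
time_s: 16.75
tcp_pos: [437.9, 10.9, 199.7]
tool_rot: [3.141, -0.005, -0.141]
wrist_force: [-0.0, -0.0, 0.4]
finger_gap: 0.999
```

Run:
```python
from station import env
from h import *
st,p,d=snap(env,'wrist','wrist13'); print(st['time_s'],st['tcp_pos'],st['tool_rot'],st['wrist_force'],st['finger_gap'])
```

```text
16.75 [437.92693662  10.93309634 199.67101771] [ 3.14126722 -0.00463971 -0.14109117] [-0.04924133 -0.04885778  0.42564684] 0.9991639153638436
```

View pics/wrist13.png

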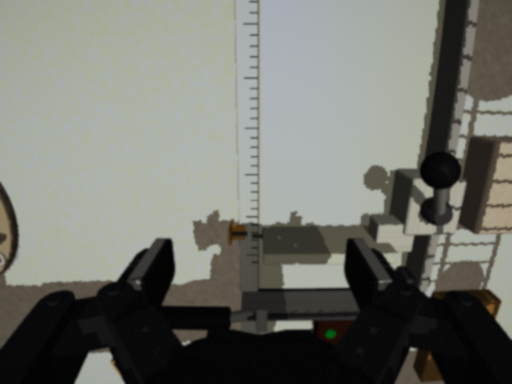

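Run:
```python
from h import *
import pickle
np.set_printoptions(precision=1,suppress=True)
st,m=pickle.load(open('pics/wrist13.pkl','rb')); im=cv2.imread('pics/wrist13.png')
y=np.radians(-8.15); ex=np.array([np.cos(y),np.sin(y)]); ey=np.array([-ex[1],ex[0]])
b=plane(m,[(440,170)],137,st)[0]; h=plane(m,[(439,211)],101,st)[0]; d=b[:2]-[599,-40]; print(b,h,np.linalg.norm(d),d@ex,d@ey,np.arctan2(-d@ex,d@ey))
cv2.imwrite('pics/c13.png',np.hstack([cv2.resize(im[205:265,210:270],None,fx=7,fy=7,interpolation=cv2.INTER_CUBIC),cv2.resize(im[140:240,390:490],None,fx=4.2,fy=4.2,interpolation=cv2.INTER_CUBIC)]))
```

```text
[572.1  15.3 137. ] [595.  -36.3 101. ] 61.50512401321548 -34.498379563475865 50.91897571019439 0.5954755635207613
```

View pics/c13.png

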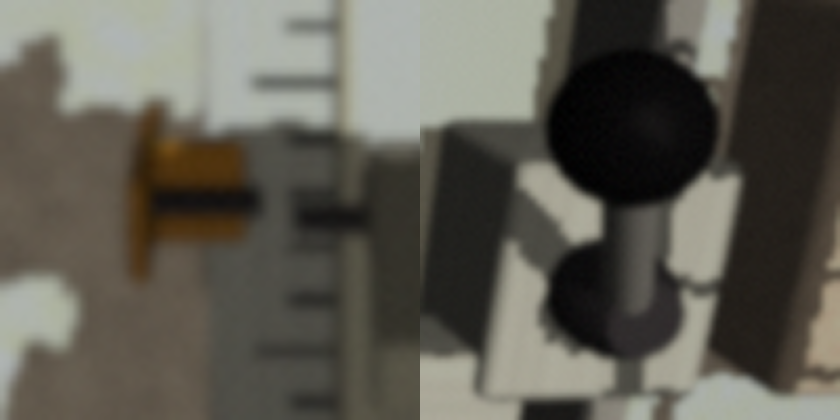

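Run:
```python
from station import env
from h import *
print(shift(env.state(),[469.1,-66.7,80],1.4308))
```

```text
(array([ 41.11827393,  72.07214564, 119.19701925]), np.float64(-90.07685033988429))
```

Request:
{"name": "step_arm", "arguments": {"motion": [[1,5,9,0,-10],[1,10,18,0,-20],[1,15,27,0,-30],[1,20,36,0,-40],[1,25,45,0,-50],[1,30,54,0,-60],[1,36,63,0,-70],[1,41,72,0,-80],[1,41,72,0,-90],[1,41,72,0,-90]]}}

```text
time_s: 18.05
tcp_pos: [467.6, -65.6, 195.9]
tool_rot: [-3.14, -0.0, 1.428]
wrist_force: [0.2, 0.6, 0.2]
finger_gap: 1.002
```

Run:
```python
from station import env
from h import *
st=env.state(); print(st['tcp_pos'],st['tool_rot']); print(shift(st,[469.1,-66.7,80],1.4308))
```

```text
[467.59927627 -65.55955183 195.90348157] [-3.13956016e+00 -2.79036453e-04  1.42794542e+00]
(array([ -0.94752162,   1.88336664, 115.89963316]), np.float64(-0.1635555330424836))
```

Request:
{"name": "step_arm", "arguments": {"motion": [[1,-1,1,40,0],[1,-1,1,80,0],[1,-1,1,106,0],[1,-1,1,116,0],[1,-1,1,116,0],[0.5,-1,1,116,0],[0,-1,1,116,0],[0,-1,1,116,0],[0,-1,1,116,0],[0,-1,1,116,0]]}}

```text
time_s: 19.3
tcp_pos: [469.2, -67.4, 81.9]
tool_rot: [3.141, 0.001, 1.43]
wrist_force: [-2.0, -2.3, 5.6]
finger_gap: 0.122
```

Request:
{"name": "step_arm", "arguments": {"motion": [[0,0,0,0,0],[0,0,0,0,0]]}}

```text
time_s: 19.55
tcp_pos: [469.2, -67.5, 81.9]
tool_rot: [3.141, 0.001, 1.43]
wrist_force: [-1.7, -3.0, 5.6]
finger_gap: 0.12
```

Run:
```python
from station import env
from h import *
st,p,d=snap(env,'wrist','wrist14'); print(st['time_s'],st['tcp_pos'],st['tool_rot'],st['wrist_force'],st['finger_gap'])
cv2.imwrite('pics/c14.png',cv2.resize(p[95:195,200:300],None,fx=6,fy=6,interpolation=cv2.INTER_CUBIC))
```

```text
19.55 [469.22683112 -67.4637245   81.92738864] [3.14077094e+00 1.33239300e-03 1.42959526e+00] [-1.68338103 -3.03147009  5.62869677] 0.12011049206618897
```

View pics/c14.png

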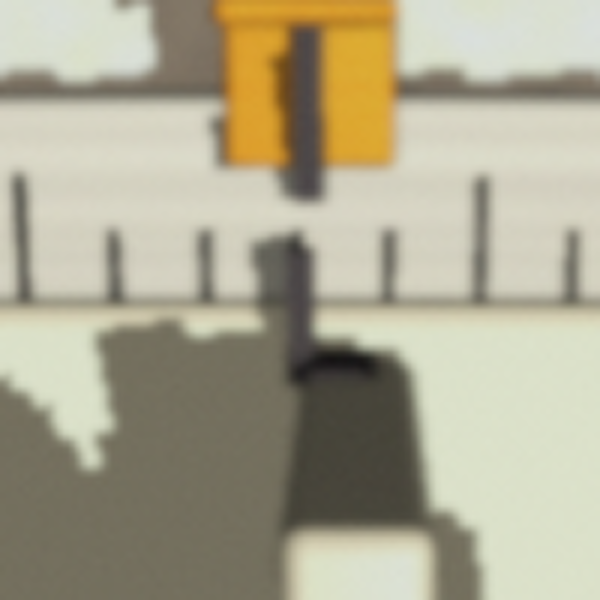

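Request:
{"name": "step_arm", "arguments": {"motion": [[0,1,0,0,0],[0,2,0,0,0],[0,2.5,0,0,0],[0,2.5,0,0,0],[0,2.5,0,0,0],[0,2.5,0,0,0]]}}

```text
time_s: 20.35
tcp_pos: [469.4, -65.8, 81.9]
tool_rot: [3.141, 0.003, 1.429]
wrist_force: [-2.2, -5.9, 5.3]
finger_gap: 0.122
```

Run:
```python
from station import env
from h import *
st,p,d=snap(env,'wrist','wrist15'); print(st['time_s'],st['tcp_pos'],st['tool_rot'],st['wrist_force'],st['finger_gap'])
cv2.imwrite('pics/c15.png',cv2.resize(p[95:195,200:300],None,fx=6,fy=6,interpolation=cv2.INTER_CUBIC))
```

```text
20.35 [469.41916448 -65.76937651  81.91250464] [3.14098229e+00 3.12425644e-03 1.42911345e+00] [-2.20127233 -5.90716529  5.33762094] 0.12189794794705922
```

View pics/c15.png

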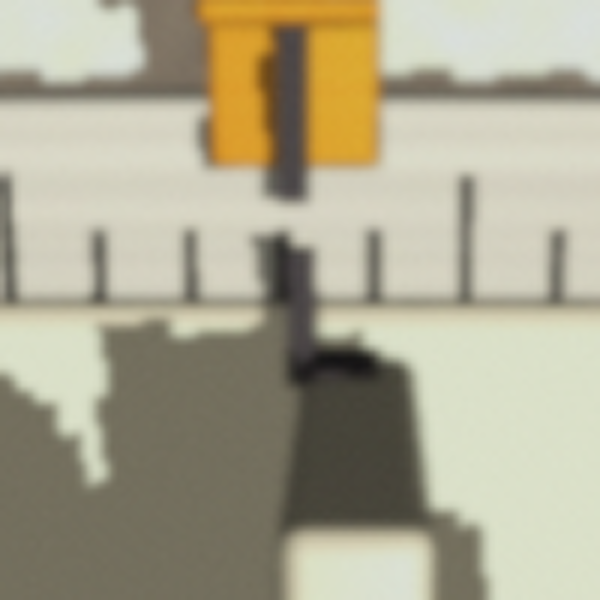

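Request:
{"name": "step_arm", "arguments": {"motion": [[0.5,0,0,0,0],[1,0,0,0,0],[1,0,0,0,0],[1,0,0,0,0],[1,0,0,-40,0],[1,0,0,-85,0],[1,10,-5,-115,10],[1,20,-10,-118,20],[1,30,-15,-118,30],[1,40,-20,-118,40]]}}

```text
time_s: 21.65
tcp_pos: [455.0, -21.5, 199.4]
tool_rot: [3.141, -0.0, 0.726]
wrist_force: [0.2, 0.8, -0.6]
finger_gap: 0.998
```

Request:
{"name": "step_arm", "arguments": {"motion": [[1,8,0,0,10],[1,18,0,0,20],[1,28,0,0,30],[1,28,0,0,40],[1,28,0,0,50],[1,28,0,0,50]]}}

```text
time_s: 22.4
tcp_pos: [475.9, -3.1, 199.2]
tool_rot: [-3.142, 0.0, -0.139]
wrist_force: [0.2, -0.4, 0.2]
finger_gap: 1.0
```

Run:
```python
from station import env
from h import *
st,p,d=snap(env,'wrist','wrist16'); print(st['time_s'],st['tcp_pos'],st['tool_rot'],st['wrist_force'],st['finger_gap'])
```

```text
22.4 [475.93596619  -3.10008823 199.21360567] [-3.14154105e+00  1.02281900e-04 -1.38654179e-01] [ 0.23151705 -0.38582786  0.18102921] 1.0000980400160162
```

View pics/wrist16.png

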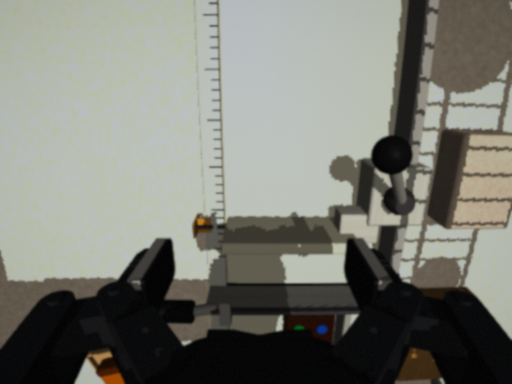

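Run:
```python
from h import *
import pickle
np.set_printoptions(precision=1,suppress=True)
st,m=pickle.load(open('pics/wrist16.pkl','rb')); im=cv2.imread('pics/wrist16.png')
y=np.radians(-8.15); ex=np.array([np.cos(y),np.sin(y)]); ey=np.array([-ex[1],ex[0]])
b=plane(m,[(391.5,154.5)],137,st)[0]; d=b[:2]-[599,-38.5]; print(b,np.linalg.norm(d),d@ex,d@ey,np.arctan2(-d@ex,d@ey))
R=rot(st['tool_rot']); f=lambda P:(np.array(P)-st['tcp_pos'])@R; print(f(b),f([599,-38.5,81]))
cv2.imwrite('pics/c16.png',np.hstack([cv2.resize(im[195:255,180:240],None,fx=7,fy=7,interpolation=cv2.INTER_CUBIC),cv2.resize(im[120:220,340:440],None,fx=4.2,fy=4.2,interpolation=cv2.INTER_CUBIC)]))
```

```text
[572.8  18.4 137. ] 62.677008150050774 -34.018217343284256 52.64188673885659 0.5737130313984516
[ 93.  -34.7  62.2] [126.8  18.1 118.2]
```

View pics/c16.png

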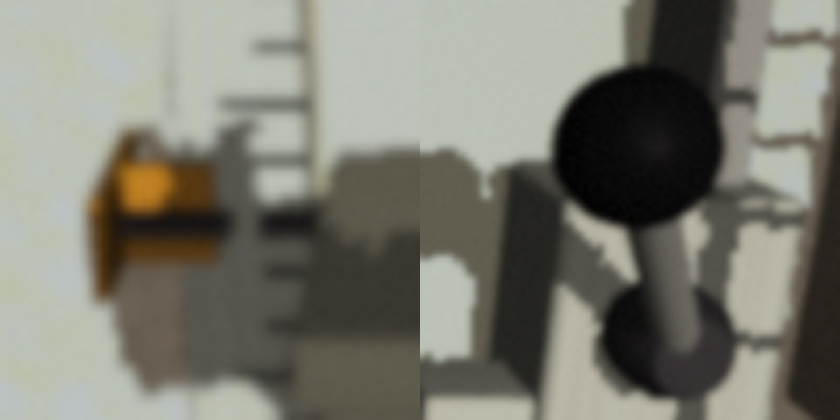

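Request:
{"name": "step_arm", "arguments": {"motion": [[1,-8,-15,25,0],[1,-8,-30,60,0],[1,-8,-35,85,0],[1,-4,-35,93,0],[1,5,-35,93,0],[1,12,-35,93,0],[1,18,-35,93,0],[1,21,-36,93,0],[1,24,-37,93,0],[1,27,-39,93,0]]}}

```text
time_s: 23.7
tcp_pos: [507.5, 31.8, 106.3]
tool_rot: [3.141, 0.001, -0.141]
wrist_force: [-3.1, 1.5, 2.6]
finger_gap: 1.003
```

Run:
```python
from station import env
from h import *
st,p,d=snap(env,'wrist','wrist17'); print(st['time_s'],st['tcp_pos'],st['tool_rot'],st['wrist_force'],st['finger_gap'])
cv2.imwrite('pics/c17.png',np.hstack([cv2.resize(p[270:350,120:200],None,fx=5,fy=5,interpolation=cv2.INTER_CUBIC),cv2.resize(p[220:300,360:440],None,fx=5,fy=5,interpolation=cv2.INTER_CUBIC)]))
```

```text
23.7 [507.53476723  31.75312146 106.26436916] [ 3.14146342e+00  1.31523971e-03 -1.40711111e-01] [-3.05470705  1.51212071  2.6424662 ] 1.003048650814906
```

View pics/wrist17.png

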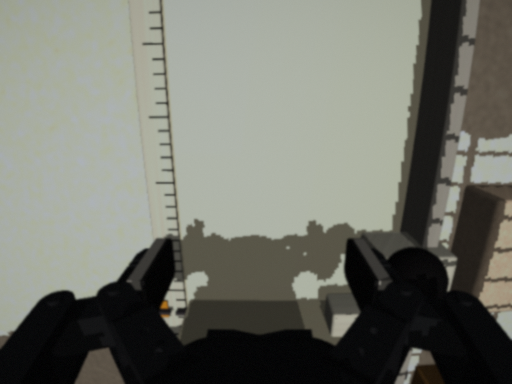

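View pics/c17.png

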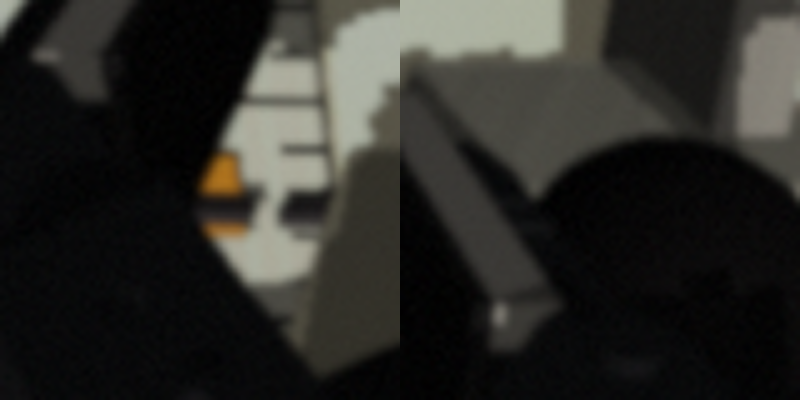

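Pointer and rib are still in line with little side force, so I continue pushing home.

Request:
{"name": "step_arm", "arguments": {"motion": [[1,4,-1,0,0],[1,8,-2.5,0,0],[1,12,-4,0,0],[1,16,-5,0,0],[1,20,-5.5,0,0],[1,24,-6,0,0],[1,26,-6,0,0],[1,26,-6,0,0]]}}

```text
time_s: 24.75
tcp_pos: [533.5, 35.0, 105.5]
tool_rot: [-3.14, 0.003, -0.139]
wrist_force: [-4.1, 3.6, 0.2]
finger_gap: 0.999
```

Run:
```python
from station import env
from h import *
import pickle
np.set_printoptions(precision=2,suppress=True)
st,p,d=snap(env,'wrist','wrist18'); print(st['time_s'],st['tcp_pos'],st['tool_rot'],st['wrist_force'],st['finger_gap'])
```

```text
24.75 [533.47  35.03 105.52] [-3.14  0.   -0.14] [-4.08  3.64  0.23] 0.9988294255779206
```

View pics/wrist18.png

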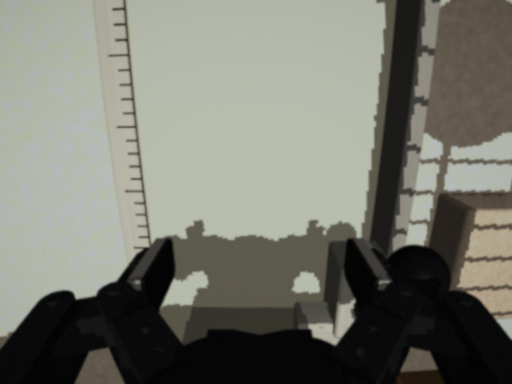

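Request:
{"name": "step_arm", "arguments": {"motion": [[1,1.5,0,0,0],[1,3,0,0,0],[1,4,0,0,0],[1,4,0,0,0]]}}

```text
time_s: 25.3
tcp_pos: [537.4, 34.3, 105.6]
tool_rot: [-3.14, 0.003, -0.14]
wrist_force: [-3.3, 4.5, -1.0]
finger_gap: 1.0
```

Request:
{"name": "step_arm", "arguments": {"motion": [[1,1.5,0,0,0],[1,3,0,0,0],[1,4,0,0,0],[1,4,0,0,0]]}}

```text
time_s: 25.8
tcp_pos: [541.1, 33.9, 105.6]
tool_rot: [-3.14, 0.003, -0.139]
wrist_force: [-5.5, 5.2, 1.7]
finger_gap: 1.002
```

Request:
{"name": "step_arm", "arguments": {"motion": [[1,1,0,0,0],[1,2,0,0,0],[1,3,0,0,0],[1,3,0,0,0]]}}

```text
time_s: 26.3
tcp_pos: [541.3, 34.0, 105.6]
tool_rot: [-3.14, 0.008, -0.139]
wrist_force: [-12.6, 5.6, 7.6]
finger_gap: 0.994
```

Run:
```python
from station import env
from h import *
import pickle
np.set_printoptions(precision=2,suppress=True)
st,p,d=snap(env,'wrist','wrist19'); print(st['time_s'],st['tcp_pos'],st['tool_rot'],st['wrist_force'],st['finger_gap'])
snap(env,'side','side19')
cv2.imwrite('pics/side19z.png',cv2.resize(cv2.imread('pics/side19.png')[120:230,190:320],None,fx=5.5,fy=5.5,interpolation=cv2.INTER_CUBIC))
cv2.imwrite('pics/c19.png',cv2.resize(p[200:320,340:490],None,fx=5,fy=5,interpolation=cv2.INTER_CUBIC))
```

```text
26.3 [541.26  33.97 105.64] [-3.14  0.01 -0.14] [-12.58   5.58   7.6 ] 0.9943911361155636
```

View pics/c19.png

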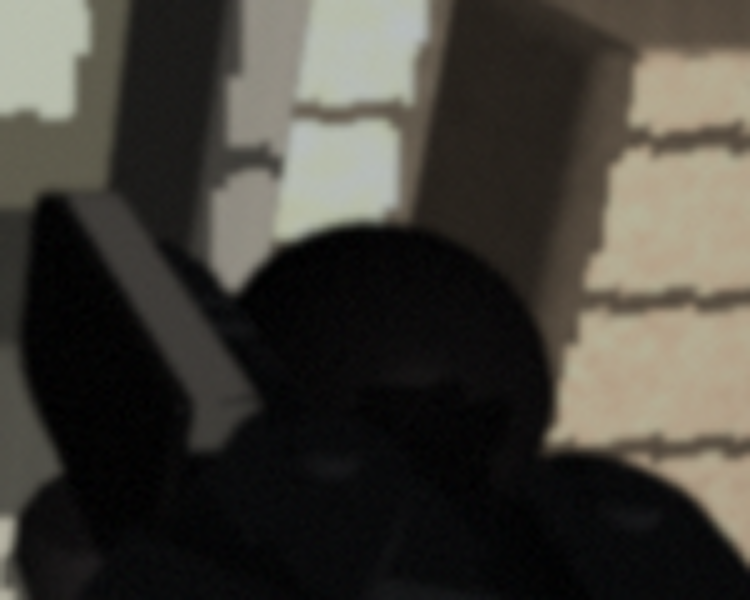

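View pics/side19z.png

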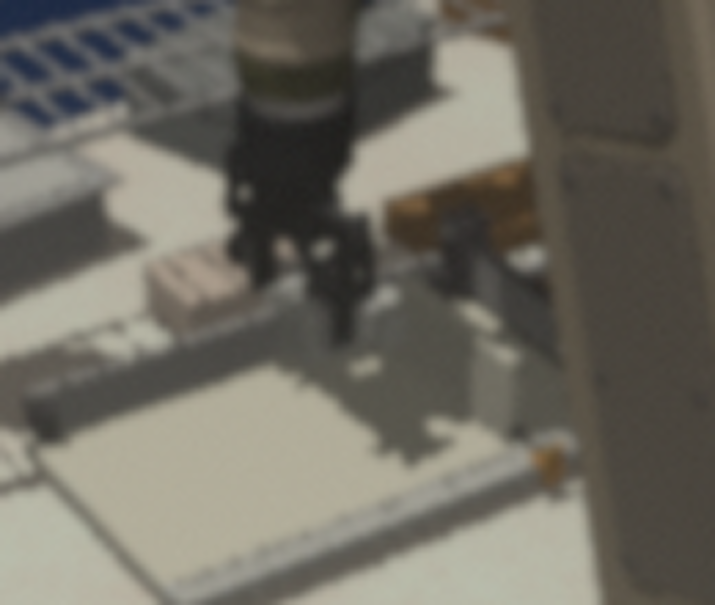

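The force jumped to 12.6 N and the tool stalled, which fits the lever's hard stop. One more small press, then retreat and look.

Request:
{"name": "step_arm", "arguments": {"motion": [[1,2,0,0,0],[1,2,0,0,0],[1,-2,0,0,0],[1,-15,0,0,0],[1,-40,5,0,0],[1,-65,15,-20,0],[1,-80,25,-55,0],[1,-80,30,-90,0],[1,-80,30,-95,0],[1,-80,30,-95,0]]}}

```text
time_s: 27.65
tcp_pos: [462.6, 13.7, 201.4]
tool_rot: [3.141, -0.002, -0.141]
wrist_force: [0.2, -0.4, 0.3]
finger_gap: 0.999
```

Run:
```python
from station import env
from h import *
import pickle
np.set_printoptions(precision=2,suppress=True)
st,p,d=snap(env,'wrist','wrist20'); print(st['time_s'],st['tcp_pos'],st['tool_rot'],st['wrist_force'],st['finger_gap'])
```

```text
27.65 [462.64  13.66 201.38] [ 3.14 -0.   -0.14] [ 0.24 -0.35  0.35] 0.9992126588352281
```

View pics/wrist20.png

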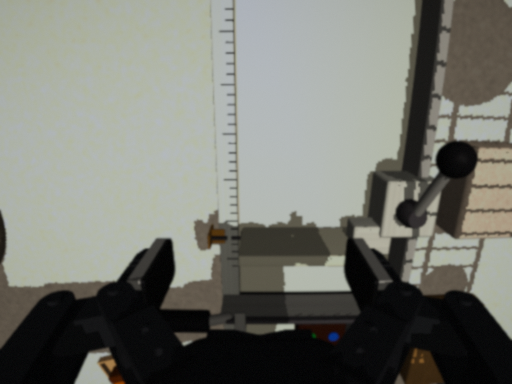

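Run:
```python
from h import *
import pickle
np.set_printoptions(precision=2,suppress=True)
st,m=pickle.load(open('pics/wrist20.pkl','rb')); im=cv2.imread('pics/wrist20.png')
y=np.radians(-8.15); ex=np.array([np.cos(y),np.sin(y)]); ey=np.array([-ex[1],ex[0]])
g=cv2.cvtColor(im,cv2.COLOR_BGR2GRAY)
mk=(g[130:190,425:490]<45).astype(np.uint8); mk=cv2.morphologyEx(mk,cv2.MORPH_OPEN,np.ones((11,11)))
M=cv2.moments(mk); u=(425+M['m10']/M['m00'],130+M['m01']/M['m00']); print(u,M['m00'])
b=plane(m,[u],137,st)[0]; d=b[:2]-[599,-38.5]; print(b,np.linalg.norm(d),d@ex,d@ey,'theta',np.arctan2(-d@ex,d@ey))
cv2.imwrite('pics/c20.png',np.hstack([cv2.resize(im[205:265,195:255],None,fx=7,fy=7,interpolation=cv2.INTER_CUBIC),cv2.resize(im[130:230,390:490],None,fx=4.2,fy=4.2,interpolation=cv2.INTER_CUBIC)]))
```

```text
(456.1729807005004, 163.16082916368833) 1399.0
[609.8   21.15 137.  ] 60.620208389946136 2.2347920379661272 60.5790010629718 theta -0.03687381833200209
```

View pics/c20.png

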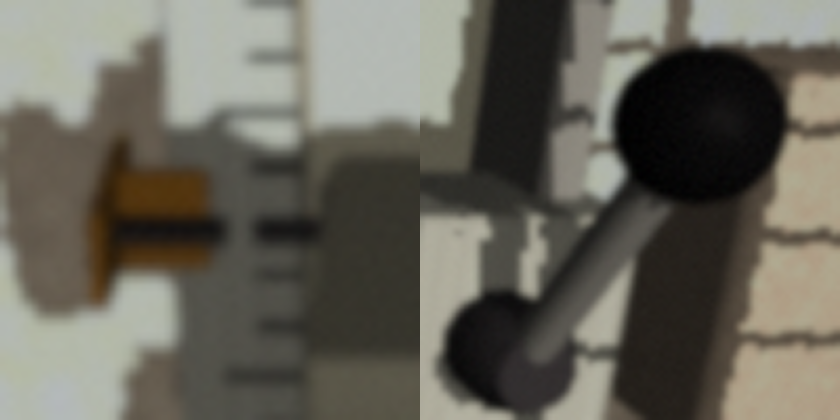

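Request:
{"name": "step_arm", "arguments": {"motion": [[1,-15,20,-10,0],[1,-35,60,-25,0],[1,-50,110,-40,0],[1,-60,160,-50,0],[1,-65,210,-50,0],[1,-70,250,-50,0],[1,-70,280,-50,0],[1,-70,280,-50,0]]}}

```text
time_s: 28.7
tcp_pos: [353.1, -254.9, 249.6]
tool_rot: [-3.14, 0.002, -0.144]
wrist_force: [-0.0, 0.2, -0.3]
finger_gap: 1.002
```

Run:
```python
from station import env
from h import *
import pickle
np.set_printoptions(precision=2,suppress=True)
st,m=pickle.load(open('pics/wrist20.pkl','rb'))
y=np.radians(-8.15); ex=np.array([np.cos(y),np.sin(y)]); ey=np.array([-ex[1],ex[0]])
h=plane(m,[(416.2,218.1)],101,st)[0]; b=plane(m,[(456.2,163.2)],137,st)[0]; d=(b-h)[:2]; print(h,d@ex,d@ey)
st=env.state(); print(st['time_s'],st['tcp_pos'],st['wrist_force'])
for n in('top','side'): snap(env,n,n+'21')
a=cv2.imread('pics/top21.png')[130:230,190:370]; cv2.imwrite('pics/top21z.png',cv2.resize(a,None,fx=4.4,fy=4.4,interpolation=cv2.INTER_CUBIC))
```

```text
[598.79 -37.93 101.  ] 2.5483743014187388 60.01298278166802
28.7 [ 353.05 -254.87  249.64] [-0.01  0.21 -0.26]
```

View pics/top21z.png

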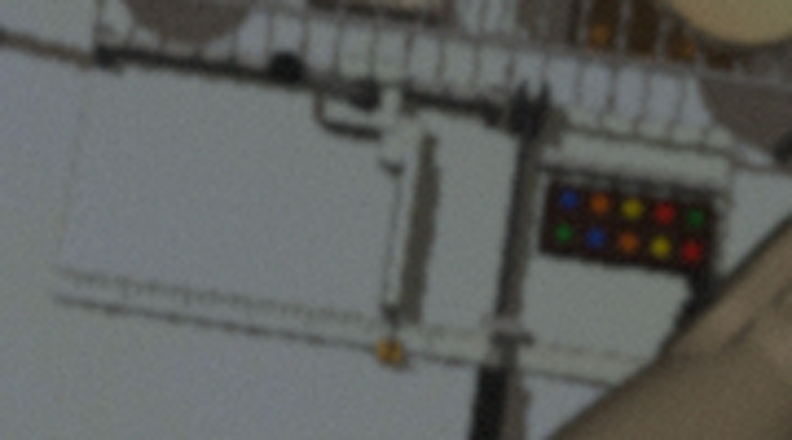

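View pics/side21.png

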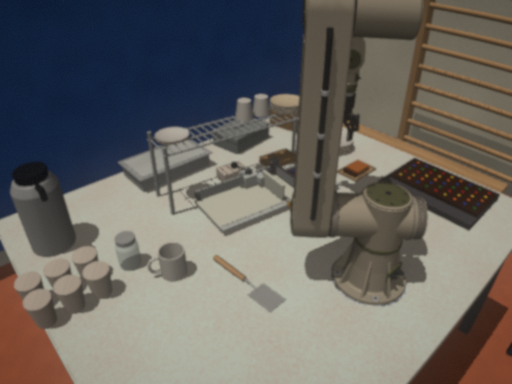

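Run:
```python
from station import env
from h import *
np.set_printoptions(precision=2,suppress=True)
y=np.radians(-8.15); ex=np.array([np.cos(y),np.sin(y)]); ey=np.array([-ex[1],ex[0]])
m=env.camera_model('top'); R=[]
for f,(u,v) in (('top0',(212,140)),('top21',(255,145))):
    g=cv2.cvtColor(cv2.imread(f'pics/{f}.png'),cv2.COLOR_BGR2GRAY)[v-6:v+7,u-6:u+7].astype(float)
    w=np.clip(60-g,0,None)*((np.mgrid[-6:7,-6:7]**2).sum(0)<25); yy,xx=np.mgrid[-6:7,-6:7]
    c=(u+(w*xx).sum()/w.sum(), v+(w*yy).sum()/w.sum()); b=plane(m,[c],137)[0]; print(f,c,b,w.max()); R.append(b[:2])
d=R[1]-R[0]; print(d@ex,d@ey)
a=cv2.imread('pics/top0.png').astype(int); b=cv2.imread('pics/top21.png').astype(int)
```

```text
top0 (np.float64(211.83295324971493), np.float64(140.1927023945268)) [628.13 169.15 137.  ] 43.0
top21 (np.float64(254.66982922201137), np.float64(145.54522454142946)) [610.94  22.37 137.  ] 42.0
3.7944635552004504 -147.7396906616338
```

Run:
```python
from station import env
print(env.sign_off(), env.state()['time_s'])
```

```text
the job is handed in; nothing more can be done
the job is handed in; nothing more can be done
```

The stop is set at the marker clip with the lever swung back home, and the job is handed in at about 29 s of the 62 s allowed. The hand-in gave no verdict.

- **What I did:** I hooked the lever rod from behind with one finger and pulled it open to about 1.1 rad. Then I pinched the stop plate, slid it about 147 mm towards the knife to the clip, released it, and pushed the lever home with the back of the finger. Throughout, the tool pointed straight down under the shelf deck, because the moves allow no tilt.
- **What went wrong on the way:** the first closing push dragged the unclamped stop about 3 mm past the mark. I stopped with the lever at about 0.6 rad, re-pinched the plate, realigned it, and closed again.
- **Pointer against mark:** in the last wrist-camera view they are in line to about 0.5 mm.
- **Lever home:** the force rose to 12.6 N with the tool stalled at the lever's stop. The last wrist view then puts the lever at −0.04 rad, against a limit of 0.12 rad.
- **Disagreements:** the top camera puts the ball about 4 mm further back relative to the stop than at the start, which is still on the home side. The wrist view gave the ball's distance from the lever axis as about 60.6 mm instead of 64 mm, which I put down to calibration.
- **Everything else:** I saw no sign of contact with the shelf, and the strip and other loose things look unmoved in the views that show them. I did not measure their positions. The arm ended up clear of everything.

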